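# Cap the pot and wedge it up for tacking

## Robot

A 6-joint arm with a two-finger parallel gripper is mounted at the origin on a cart in front of the work surface, level with it; the furniture and walls round the work are solid. World frame = base frame: x ahead of the robot, y to its left, z up, the work surface at z = 0. Lengths are in m, angles in rad, forces in N, time in s.
With the tool pointing down it reaches from about 0.25 to 0.775 m from the base axis. Payload 8.9 kg.
Tool frame: the origin (TCP) lies at the centre of the arm's flange, where the gripper is bolted on; the fingertips stand 173 mm ahead of it and the grasp point (between the pads) lies 155 mm ahead of it (r.tcp_to_grasp is the distance from the TCP to the grasp point, in m); z points along the fingers, y is the direction in which the jaws open and shut (so a half turn about z gives the same grasp; the last joint's range is limited). The gripper opens to 85 mm and grips with 20 to 120 N. Pads are 22 mm wide; open, the fingers measure 114 mm over their backs; the gripper's body (76 mm by 85 mm) begins 54 mm behind the grasp point. The pads swing forward as they close: fully open they stand 13 mm farther back than shut.
Start: joints at [1, 0.291, -0.153, 1.127, 0, 1.431], TCP at [0.22, 0.477, 0.405] pointing down, gripper open.
Joint ranges: [-2.52, 2.52], [-0.91, 1.74], [-1.3, 1.37], [-1.96, 2.02], [-1.52, 1.47], [-3.14, 3.14]. Speed limits (rad/s): [2.22, 2.22, 2.79, 3.14, 3.14, 3.14].

## Interface

Orientations are given as a rotation vector (axis times angle).
In Python, from workcell import r gives the robot as it stands.
- The arm moves only by the tool arm_command, never from a script. Its arguments are lists of equal length, an entry for each row: "dp": the shift along the tool's x, y, z in m, a list of three; "turn": the turn, a rotation vector about the tool's x, y, z in degrees, a list of three; "jaw": the finger opening in m, from 0 to 0.0854. A call has 1 to 8 rows; each row is the pose to reach, as a shift and turn from the pose commanded when the call began, along the tool's axes at that moment; what a row does not reach only later rows make up. A row lasts 1/8 s, in which the tool goes at most 62.5 mm and 10.7 degrees, less where a joint would pass 70% of its speed; a pose out of reach is approached as far as the arm can. A call with a gripper value outside its range is refused whole. The fingers move at their own pace and stop on an object; "force" is the grip in N (left out, the last holds). Time passes only in rows, so rows that repeat a pose let the fingers close. It gives the time, the measured TCP pose, the force and the opening at its end, in the units of the state.
- r.state(): the state, without advancing time (a new reading comes with each control period).
- r.camera(name): name is "scene" or "top" or "wrist"; returns the picture (400x640x3 uint8, blue, green, red); there is no depth.
- r.get_calibration(name): a dict with "vfov" (degrees; the focal length in pixels is half the picture's height over the tangent of half this angle, whatever the lens; pixels are square), "cx", "cy" (the principal point, pixels), "cam_to_world" (4x4, takes a point from camera to world coordinates); the wrist camera has in their place "tool_from_camera" (4x4, takes a point from camera to tool coordinates, whose origin is the TCP and whose axes are the flange's). Camera axes: x right, y down, z forward; pixel columns grow to the right and rows downward; lengths in m; the calibration is good to about 2 mm. A picture is of the moment at which its call begins: read the wrist's pose just before it. get_calibration takes no time and is no camera call.
- r.job_done(): hands the job in, once; it reports no verdict.
The state is a dict: "clock": time; "joint_pos": joint angles; "qvel": joint speeds; "joint_torque": joint torques, N m; "tcp_pos": TCP position; "eef_rot": TCP orientation; "wrist_force": force on the tool from outside, world axes, zero at the start; "wrist_torque": the same for the moment, N m; "width": finger opening in m.
Only numpy, scipy, OpenCV 4.12 (cv2) and the standard library are available. Lean on these libraries where they do the work, as an engineer would, in place of code of your own. Each camera call takes 0.05 s, during which the arm holds its last target.

## Task

Get the pot on the fit-up stand ready for tack welding: first set the loose cover onto the pot's open rim so that it sits seated and level, and let go of it. Then slide the wedge, flat on the stand's bed, under the pot's flange from its open side until the pot has just lifted, about 3 to 4 mm, and finish still gripping the wedge there, with the pot resting on the wedge alone and the cover still seated. Leave the other tools where they lie.

Things in the scene. Friction and masses are not known exactly. Their poses are not given: they have to be found in the camera images.
- stand: fixed fit-up stand: a dark steel bed plate 160x200x8 mm (x, y, z of its frame) on the table, origin at the middle of its underside, z up. The wedge goes in from its +y side, travelling along its -y axis. Two guide posts of 12 mm diameter, 60 mm high over the table, stand at x = +-52, y = -35 mm.
- pot (a joint): lift of the pot off the bed in m: 0 = its foot strips stand on the bed, grows as it rises; it can only slide straight up and down on the stand's guide posts (up to 30 mm) and sinks by its own weight (0.5 kg)
- rim (a point): centre of the pot's open mouth, at the height of its rim, 69 mm over the table when down. The pot: two foot strips 11 mm high along y at its left and right (70 mm clear between them), joined by a cross strip that closes the -y side, on them a square flange 120x110x10 mm centred on the stand, on that an upright open tube stub, outside 84 mm, inside 74 mm diameter, 40 mm high
- mouth (a point): middle of the wedge opening, on the bed's top face (8 mm over the table), straight below the pot flange's +y edge; axes as the stand's. The opening is 70 mm wide along x and 11 mm high up to the flange's underside when the pot is down; the bed reaches 45 mm further out towards +y, beyond it is the table, 8 mm lower.
- cover: loose cover, 0.15 kg, origin at the centre of its underside, z up: a spigot below (66 mm diameter, 8 mm high, chamfered), then a disc 92 mm diameter, 6 mm thick, then a round upright nozzle 28 mm diameter, 36 mm high; 50 mm high in all. It stands on its spigot on the table at the start.
- cover_seat (a point): on the cover's axis in the plane of the disc's underside, 8 mm above the spigot's underside; coincides with rim when the cover is seated (spigot inside the tube, about 4 mm play all round)
- wedge: loose dark steel wedge, about 0.2 kg, lying on its flat sole; origin on the sole below the centre of its grip, z up, toe towards its -y. Taper 132 mm long (from y = -168 to -36 mm), 40 mm wide along x, 5 mm thick at the toe rising evenly to 27 mm (1 in 6); behind it a straight grip block 26 mm wide along x, 64 mm long (y = -32 to +32 mm), 36 mm high
- wedge_grip (a point): centre of the wedge's grip block, 18 mm above the sole; take it across the 26 mm width (along its x axis)
- wedge_toe (a point): middle of the wedge's thin front edge at the sole, 168 mm from the grip's centre. Its top meets the flange's edge when the toe is 36 mm past the mouth; every further 6 mm raises the pot 1 mm
- cover_nozzle (a point): middle of the cover's nozzle, where it is grasped: on its axis, 30 mm above the cover's underside (20 mm below the nozzle's top)
- tape_measure: bystander: a chunky yellow tape measure, 72x79x36 mm, loose, lying on the table, origin at the middle of its underside; leave it alone
- pliers: bystander: a pair of blue-handled pliers, 67x170x12 mm, loose, lying on the table, origin at the middle of its underside; leave it alone
- chipping_hammer: bystander: a chipping hammer with a wire handle, 150x183x23 mm, loose, lying on the table, origin at the middle of its underside; leave it alone
Things that resemble listed ones, but are neither listed nor needed, are in the scene too. What is shaped like the cover but turquoise is not meant.

How it is judged:
On the way, in this order (a step that is already met when the one before it is completed fails the run):
1. the cover sits seated and level on the rim, let go, while the pot still stands on the bed (horizontal distance between cover_seat and rim below 0.006 m and z of cover_seat in the frame of rim between -0.002 and 0.002 m and angle between cover_seat's own z axis and vertical below 0.04 rad and contact force between each of the arm, the fingers and cover below 0.1 N and value of joint pot below 0.001 m), for 0.2 s.
2. the wedge, held in the fingers and flat on the bed, has lifted the pot a little (value of joint pot between 0.0015 and 0.006 m and contact force between wedge and pot above 1 N and contact force between the fingers and wedge above 1 N and contact force between each of the arm, the fingers and pot below 0.3 N and y of wedge_toe in the frame of mouth below -0.03 m and z of wedge_toe in the frame of mouth below 0.003 m and angle between wedge_grip's own z axis and vertical below 0.06 rad), for 0.2 s.
At the end, for the whole second after the job is handed in: Cover on the rim, let go: 6 mm off centre, 2 mm off seat, 0.04 rad tilt at most. Pot 1.5 to 6 mm off the bed, on the wedge (over 1 N), robot not touching it. Wedge toe 30+ mm past the mouth and within 3 mm of the bed, tilt under 0.06 rad, at rest, held in the fingers (over 1 N) (all of step 2 and horizontal distance between cover_seat and rim below 0.006 m and z of cover_seat in the frame of rim between -0.002 and 0.002 m and angle between cover_seat's own z axis and vertical below 0.04 rad and contact force between each of the arm, the fingers and cover below 0.1 N and linear speed of each of wedge, cover below 0.01 m/s); the arm keeps its last pose, push and grip.
It fails at once if a bystander is moved by more than 30 mm (distance of any of tape_measure, pliers, chipping_hammer from where it was at the start of the episode above 0.03 m).
It also fails if it takes over 54 s, if anything falls off the work surface, if the arm or the gripper's body presses on something with over 40 N, if the wrist force passes 120 N, or if a joint passes its speed limit or range.

## Working session

There is one attempt and no reset: what is moved stays moved. The work goes in short steps, Python scripts to look and compute and a tool call to move; the robot and the scene stay as the last step left them, time stands still between calls to the robot, and variables do not carry over. Pictures are saved under pics/ and viewed, and the job is handed in when it is done.

Besides the shell and the picture viewer there is one more tool, called after "Emit:" in YAML: its name, and indented under it one key for each argument. arm_command: Moves the arm, as the interface text tells. Its arguments: {"type":"object","properties":{"dp":{"type":"array"},"turn":{"type":"array"},"jaw":{"type":"array"},"force":{"type":"number"}},"required":["dp","turn","jaw"]}

```bash
ls; mkdir -p pics; python3 - <<'E'
from workcell import r
import cv2,numpy as np
print(r.state())
print(r.tcp_to_grasp)
for n in ["scene","top","wrist"]:
    print(n,r.get_calibration(n))
    cv2.imwrite(f"pics/{n}0.png",r.camera(n))
E
```

```text
pics
{'clock': 0.0, 'joint_pos': array([ 9.99701333e-01,  2.91247385e-01, -1.54156027e-01,  1.12668388e+00,
        1.68035197e-05,  1.43147266e+00]), 'qvel': array([-0.00056896, -0.00138573,  0.00092037, -0.00017196,  0.00016136,
       -0.00052491]), 'joint_torque': array([ 3.33693737e-03, -5.37138391e+01,  3.31371439e+01,  1.55464973e-02,
        2.62233004e-05,  9.24974529e-06]), 'tcp_pos': array([0.21958529, 0.4766257 , 0.40413816]), 'eef_rot': array([-6.72869128e-01, -3.06821253e+00,  1.89179505e-03]), 'wrist_force': array([ 0.43944918, -0.80593372,  0.70647772]), 'wrist_torque': array([ 0.00173442, -0.02962338, -0.00665841]), 'width': 0.0854536707113627}
0.1547
scene {'vfov': 46.430361452642856, 'cx': 325.0204918806905, 'cy': 202.64908306231573, 'cam_to_world': array([[ 0.49469801, -0.42669248,  0.75710462, -0.47352425],
       [-0.86890878, -0.25935724,  0.42158197, -0.60205469],
       [ 0.01647471, -0.86641061, -0.49906035,  0.78966504],
       [ 0.        ,  0.        ,  0.        ,  1.        ]])}
top {'vfov': 45.5880640974632, 'cx': 307.3055019566004, 'cy': 201.14878161352024, 'cam_to_world': array([[-0.01555621, -0.9807048 ,  0.19487456,  0.32444338],
       [-0.99964782,  0.01944518,  0.01805907, -0.03478797],
       [-0.02149999, -0.194525  , -0.98066191,  1.48090976],
       [ 0.        ,  0.        ,  0.        ,  1.        ]])}
wrist {'vfov': 67.79289777154327, 'cx': 314.61583465161584, 'cy': 202.96810083690698, 'tool_from_camera': array([[ 7.65467661e-04, -9.64927680e-01, -2.62514737e-01,
         6.69733024e-02],
       [ 9.99999586e-01,  8.68027741e-04, -2.74714670e-04,
        -3.56446902e-04],
       [ 4.92949864e-04, -2.62514418e-01,  9.64927944e-01,
         3.13785685e-02],
       [ 0.00000000e+00,  0.00000000e+00,  0.00000000e+00,
         1.00000000e+00]])}
```

View pics/scene0.png

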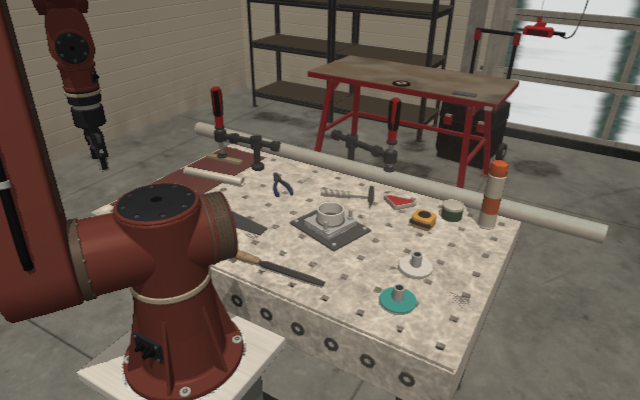

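View pics/top0.png

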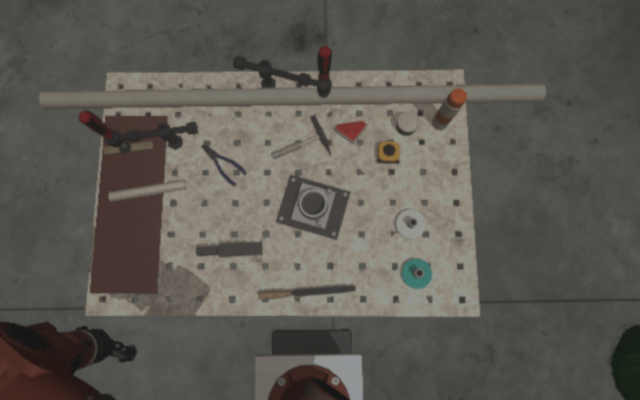

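View pics/wrist0.png

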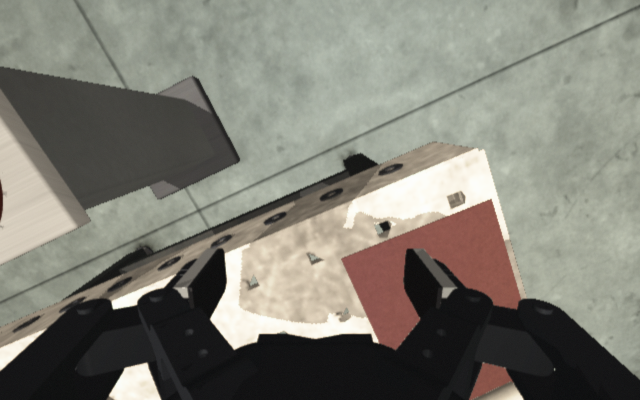

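Top view: the white cover is at (410,223), with the turquoise lookalike at (417,273). A dark wedge-like object is at (230,249), and a file or knife at (305,292). The stand and pot are at (313,206). I'll check close crops.

```bash
cat > h.py <<'E'
from workcell import r
import cv2,numpy as np
from scipy.spatial.transform import Rotation as R
def K(c): 
    f=200/np.tan(np.radians(c['vfov'])/2); return f,c['cx'],c['cy']
def camT(name,st=None):
    c=r.get_calibration(name)
    if name!='wrist': return c,c['cam_to_world']
    st=st or r.state()
    T=np.eye(4);T[:3,:3]=R.from_rotvec(st['eef_rot']).as_matrix();T[:3,3]=st['tcp_pos']
    return c,T@c['tool_from_camera']
def ray(name,uv,st=None):
    c,T=camT(name,st);f,cx,cy=K(c)
    d=T[:3,:3]@np.array([(uv[0]-cx)/f,(uv[1]-cy)/f,1]);return T[:3,3],d/np.linalg.norm(d)
def atz(name,uv,z,st=None):
    o,d=ray(name,uv,st);return o+d*(z-o[2])/d[2]
def proj(name,p,st=None):
    c,T=camT(name,st);f,cx,cy=K(c)
    q=np.linalg.inv(T)@np.r_[p,1];return np.array([cx+f*q[0]/q[2],cy+f*q[1]/q[2]])
def tri(rays):
    A=np.zeros((3,3));b=np.zeros(3)
    for o,d in rays:
        P=np.eye(3)-np.outer(d,d);A+=P;b+=P@o
    x=np.linalg.solve(A,b);return x,[np.linalg.norm((np.eye(3)-np.outer(d,d))@(x-o)) for o,d in rays]
E
python3 - <<'E'
from h import *
t=cv2.imread('pics/top0.png');s=cv2.imread('pics/scene0.png')
def crop(im,x0,y0,x1,y1,k,n): cv2.imwrite(n,cv2.resize(im[y0:y1,x0:x1],None,fx=k,fy=k,interpolation=cv2.INTER_CUBIC))
crop(t,190,160,350,280,5,'pics/c1.png')
crop(t,380,190,450,290,6,'pics/c2.png')
crop(s,220,180,440,320,3.6,'pics/c3.png')
for uv in [(410,223),(417,273),(197,249),(262,249),(313,206),(350,292)]: print(uv,atz('top',uv,0).round(3))
E
```

```text
(410, 223) [ 0.543 -0.328  0.   ]
(417, 273) [ 0.388 -0.34   0.   ]
(197, 249) [0.473 0.34  0.   ]
(262, 249) [0.469 0.136 0.   ]
(313, 206) [ 0.603 -0.025  0.   ]
(350, 292) [ 0.334 -0.133  0.   ]
```

View pics/c1.png

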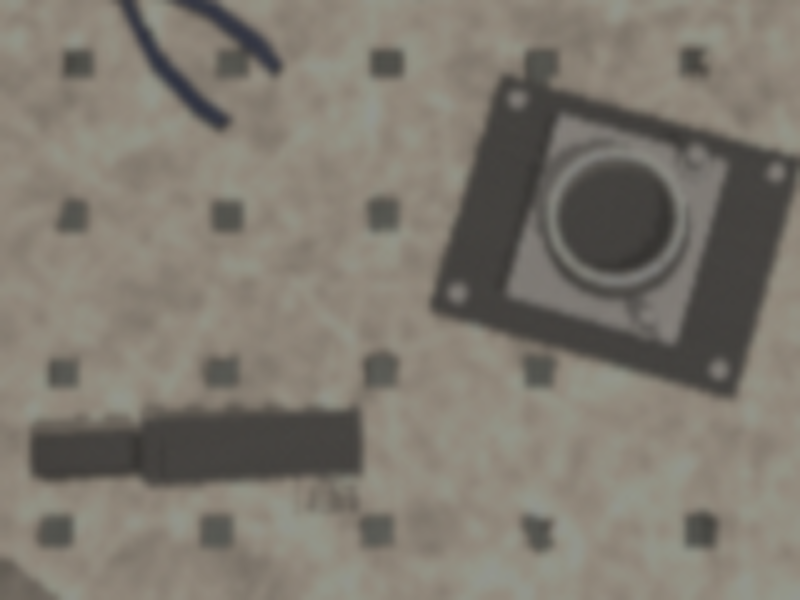

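View pics/c2.png

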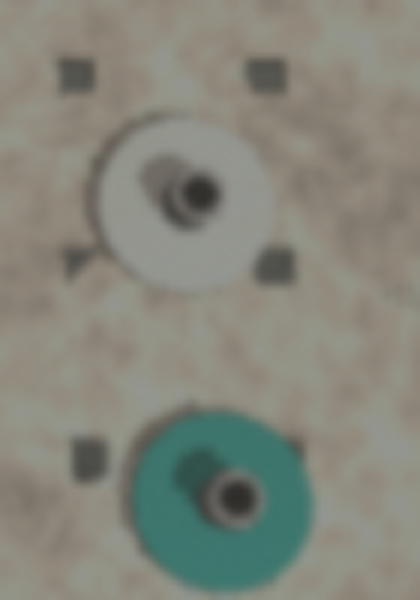

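View pics/c3.png

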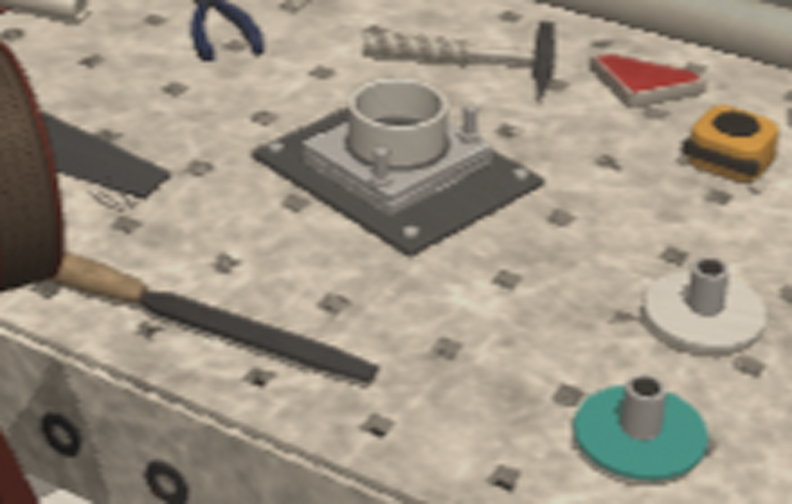

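Emit:
arm_command:
  dp:
    - [-0.042, -0.013, 0]
    - [-0.084, -0.027, 0]
    - [-0.126, -0.04, 0]
    - [-0.168, -0.054, 0]
    - [-0.21, -0.067, 0]
    - [-0.252, -0.08, 0]
    - [-0.293, -0.094, 0]
    - [-0.335, -0.107, 0]
  turn:
    - [0, 0, -10]
    - [0, 0, -20]
    - [0, 0, -30]
    - [0, 0, -40]
    - [0, 0, -50]
    - [0, 0, -60]
    - [0, 0, -70]
    - [0, 0, -80]
  jaw: [0.085, 0.085, 0.085, 0.085, 0.085, 0.085, 0.085, 0.085]

```text
clock: 1.15
tcp_pos: [0.48, 0.2383, 0.4046]
eef_rot: [1.465, -2.779, -0.0]
wrist_force: [0.0, 0.8, -0.5]
width: 0.0848
```

```bash
python3 - <<'E'
from h import *
import pickle
st=r.state(); im=r.camera('wrist'); cv2.imwrite('pics/w1.png',im); pickle.dump(st,open('w1.pkl','wb'))
print(st['tcp_pos'],R.from_rotvec(st['eef_rot']).as_matrix().round(3), st['joint_pos'].round(2))
E
```

```text
[0.48003209 0.23827973 0.40456145] [[-0.565 -0.825 -0.   ]
 [-0.825  0.565 -0.   ]
 [ 0.     0.    -1.   ]] [ 0.32  0.31 -0.12  1.14  0.   -0.65]
```

View pics/w1.png

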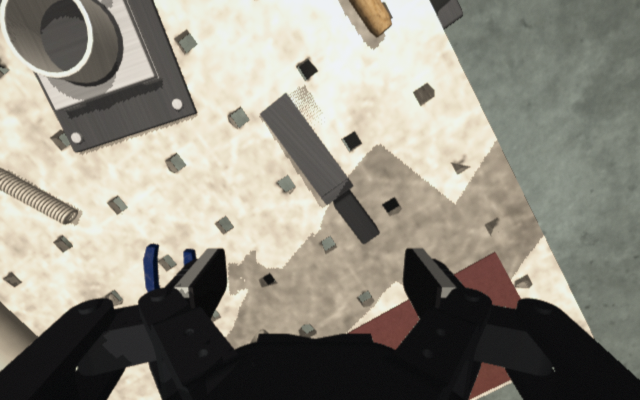

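Wrist view 1: the wedge lies with its toe at about (273,104) and the grip's rear end at about (370,238). The pot is at upper left (45,40), and the pliers' handle tips are at (152,247) and (190,250). Next I go over the pot.

Emit:
arm_command:
  dp:
    - [0.025, -0.037, 0.003]
    - [0.05, -0.073, 0.006]
    - [0.076, -0.11, 0.009]
    - [0.101, -0.147, 0.012]
    - [0.126, -0.183, 0.015]
    - [0.126, -0.183, 0.015]
  turn:
    - [0, 0, -4]
    - [0, 0, -8]
    - [0, 0, -12]
    - [0, 0, -16]
    - [0, 0, -20]
    - [0, 0, -20]
  jaw: [0.085, 0.085, 0.085, 0.085, 0.085, 0.085]

```text
clock: 1.95
tcp_pos: [0.5584, 0.0293, 0.389]
eef_rot: [1.913, -2.491, -0.0]
wrist_force: [0.3, 0.6, -0.5]
width: 0.0851
```

```bash
python3 - <<'E'
from h import *
import pickle
st=r.state(); im=r.camera('wrist'); cv2.imwrite('pics/w2.png',im); pickle.dump(st,open('w2.pkl','wb'))
print(st['tcp_pos'],R.from_rotvec(st['eef_rot']).as_matrix().round(3), st['joint_pos'].round(2))
E
```

```text
[0.55836052 0.0293099  0.38902194] [[-0.258 -0.966 -0.001]
 [-0.966  0.258 -0.   ]
 [ 0.001  0.001 -1.   ]] [-0.08  0.36 -0.09  1.12 -0.   -1.39]
```

View pics/w2.png

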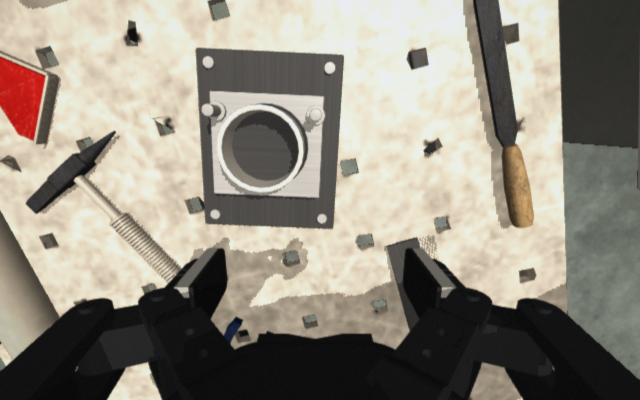

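Wrist view 2: the rim is centred near (262,150) and the posts at (211,112) and (316,117), so stand -y is up in the image. The mouth faces the gripper. On to the cover.

Emit:
arm_command:
  dp:
    - [0.054, -0.011, 0.002]
    - [0.108, -0.023, 0.004]
    - [0.162, -0.034, 0.006]
    - [0.216, -0.045, 0.008]
    - [0.27, -0.057, 0.01]
    - [0.323, -0.068, 0.01]
    - [0.323, -0.068, 0.01]
  turn:
    - [0, 0, 0]
    - [0, 0, 0]
    - [0, 0, 0]
    - [0, 0, 0]
    - [0, 0, 0]
    - [0, 0, 0]
    - [0, 0, 0]
  jaw: [0.085, 0.085, 0.085, 0.085, 0.085, 0.085, 0.085]

```text
clock: 2.88
tcp_pos: [0.5411, -0.3002, 0.3792]
eef_rot: [1.913, -2.492, 0.0]
wrist_force: [-0.2, 0.9, -0.9]
width: 0.0851
```

```bash
python3 - <<'E'
from h import *
import pickle
st=r.state(); im=r.camera('wrist'); cv2.imwrite('pics/w3.png',im); pickle.dump(st,open('w3.pkl','wb'))
print(st['tcp_pos'],R.from_rotvec(st['eef_rot']).as_matrix().round(3), st['joint_pos'].round(2))
E
```

```text
[ 0.5410935  -0.30022204  0.37920821] [[-0.258 -0.966 -0.   ]
 [-0.966  0.258 -0.   ]
 [ 0.     0.    -1.   ]] [-0.62  0.48  0.07  1.16 -0.   -1.93]
```

View pics/w3.png

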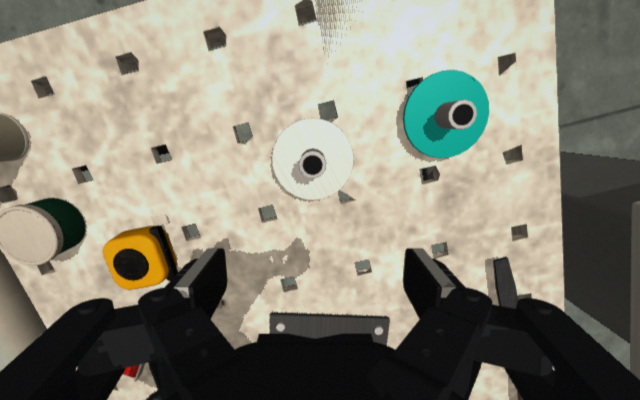

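```bash
python3 - <<'E'
from h import *
def crop(n,x0,y0,x1,y1,k,o): cv2.imwrite(o,cv2.resize(cv2.imread(n)[y0:y1,x0:x1],None,fx=k,fy=k,interpolation=cv2.INTER_CUBIC))
crop('pics/w3.png',262,112,362,207,6,'pics/c4.png')
crop('pics/w2.png',190,40,350,240,4*.74,'pics/c5.png')
crop('pics/w1.png',250,85,400,250,3.6,'pics/c6.png')
E
```

```text
(no output)
```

View pics/c4.png

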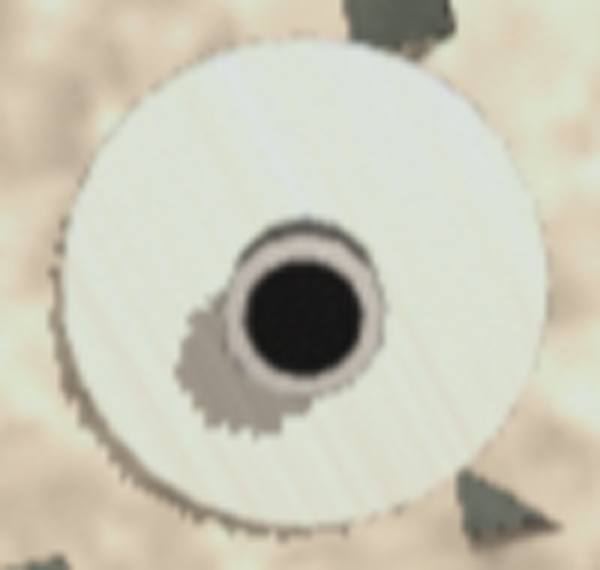

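View pics/c5.png

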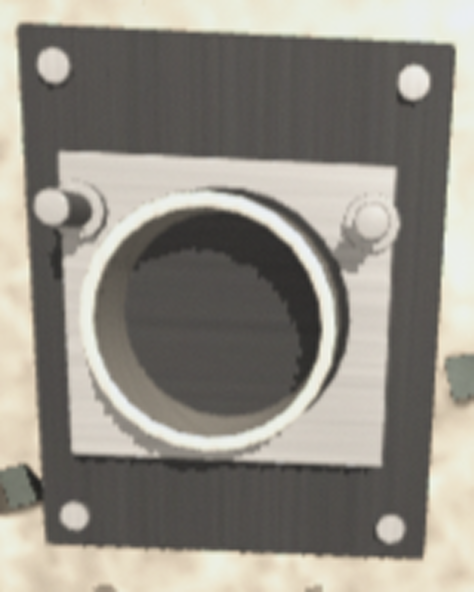

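View pics/c6.png

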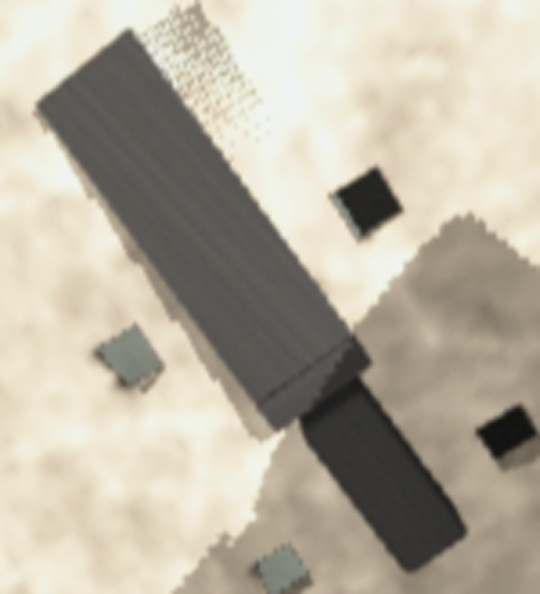

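```bash
cat > meas.py <<'E'
from h import *
import pickle
from scipy.optimize import least_squares
S={n:pickle.load(open(n+'.pkl','rb')) for n in ['w1','w2','w3']}
def px(o,k,X): return np.array([o[0]+(X[0]+.5)/k-.5,o[1]+(X[1]+.5)/k-.5])
E
python3 - <<'E'
from meas import *
# cover
nz=px((262,112),6,(304,315)); dc=px((262,112),6,(304,283))
tn=px((380,190),6,(201,195)); 
print('nozzle z50',atz('wrist',nz,.05,S['w3']).round(4),'disc z14',atz('wrist',dc,.014,S['w3']).round(4),'top z50',atz('top',tn,.05).round(4))
print('tri',tri([ray('wrist',nz,S['w3']),ray('top',tn)]))
# pot
rim=px((190,40),2.96,(210,321)); tr=px((190,160),5,(616,212))
print('rim',atz('wrist',rim,.069,S['w2']).round(4),'top',atz('top',tr,.069).round(4),tri([ray('wrist',rim,S['w2']),ray('top',tr)]))
o=(190,40);k=2.96
bed=[((20,25),(80,-100)),((455,45),(-80,-100)),((47,543),(80,100)),((425,557),(-80,100))]
fl=[((60,151),(60,-55)),((396,166),(-60,-55)),((383,467),(-60,55)),((72,455),(60,55))]
obs=[(px(o,k,a),np.array([*b,8])/1000) for a,b in bed]+[(px(o,k,a),np.array([*b,29])/1000) for a,b in fl]
# note tool y -> image right ; check sign by fit
def fit(obs,cam,st,p0,freez):
    def f(p):
        c,s=np.cos(p[2]),np.sin(p[2]);e=[]
        for uv,b in obs:
            w=np.array([p[0]+c*b[0]-s*b[1],p[1]+s*b[0]+c*b[1],b[2]+(p[3] if freez else 0)])
            e+=list(proj(cam,w,st)-uv)
        return np.array(e)
    s=least_squares(f,p0); return s.x,s.fun.reshape(-1,2)
for fz in (0,1):
  x,e=fit(obs,'wrist',S['w2'],[.6,-.02,-.26,0],fz);print('stand',x.round(4),np.degrees(x[2]).round(2));print(e.round(1).tolist())
o=(250,85);k=3.6
wd=[((37,103),(20,-168,5)),((131,30),(-20,-168,5)),((352,335),(-20,-36,27)),((265,402),(20,-36,27)),((466,532),(-13,32,36)),((410,572),(13,32,36))]
obs=[(px(o,k,a),np.array(b)/1000) for a,b in wd]
for fz in (0,1):
  x,e=fit(obs,'wrist',S['w1'],[.47,.3,0,0],fz);print('wedge',x.round(4),np.degrees(x[2]).round(2));print(e.round(1).tolist())
# pliers
for uv in [(152,247),(160,290),(190,252)]: print('pliers',atz('wrist',uv,.01,S['w1']).round(3))
E
```

```text
nozzle z50 [ 0.5359 -0.326   0.05  ] disc z14 [ 0.5359 -0.3271  0.014 ] top z50 [ 0.5379 -0.3274  0.05  ]
tri (array([ 0.53633751, -0.32645114,  0.05568623]), [np.float64(0.0007403622233509966), np.float64(0.0007403622233509017)])
rim [ 0.5964 -0.0251  0.069 ] top [ 0.6021 -0.0254  0.069 ] (array([ 0.59322928, -0.02584121,  0.09974806]), [np.float64(0.0027477381465905067), np.float64(0.0027477381465905214)])
stand [ 0.5971 -0.0234 -0.3021  0.    ] -17.31
[[-1.6, -1.2], [1.2, -1.1], [-0.6, 1.2], [0.4, 1.6], [-0.9, -0.1], [1.0, -0.0], [0.5, 0.5], [-0.1, 0.3]]
stand [ 0.5978 -0.0236 -0.3021 -0.0045] -17.31
[[-0.6, -0.2], [0.2, -0.1], [0.1, 0.1], [-0.3, 0.4], [-0.1, 0.4], [0.3, 0.4], [-0.1, -0.4], [0.6, -0.6]]
wedge [0.4625 0.3014 0.0463 0.    ] 2.65
[[-2.7, -2.6], [-2.3, -4.1], [4.1, 4.2], [1.0, 5.2], [1.1, -1.3], [-1.1, -0.3]]
wedge [ 0.4632  0.3031  0.0457 -0.0116] 2.62
[[-0.5, -0.8], [-0.9, -1.5], [3.2, 3.8], [1.1, 4.2], [-0.7, -3.2], [-2.3, -2.6]]
pliers [0.708 0.194 0.01 ]
pliers [0.742 0.247 0.01 ]
pliers [0.671 0.227 0.01 ]
```

Emit:
arm_command:
  dp:
    - [0.01, -0.001, 0.05]
    - [0.02, -0.002, 0.1]
    - [0.026, -0.002, 0.139]
    - [0.026, -0.002, 0.139]
  turn:
    - [0, 0, 0]
    - [0, 0, 0]
    - [0, 0, 0]
    - [0, 0, 0]
  jaw: [0.085, 0.085, 0.085, 0.085]

```text
clock: 3.42
tcp_pos: [0.5359, -0.3212, 0.2382]
eef_rot: [1.919, -2.486, -0.009]
wrist_force: [-0.1, 0.9, 0.7]
width: 0.0847
```

```bash
python3 - <<'E'
from h import *
import pickle
st=r.state(); im=r.camera('wrist'); cv2.imwrite('pics/w4.png',im); pickle.dump(st,open('w4.pkl','wb'))
print(st['tcp_pos'])
p=np.array([.536,-.3265,.05]);print(proj('wrist',p,st))
def edge(n,st):
  pass
w2=cv2.imread('pics/w2.png');st2=pickle.load(open('w2.pkl','rb'))
g=w2[90:205,205:320]; m=(g.min(2)>225).astype(np.uint8)*255
cv2.imwrite('pics/m.png',cv2.resize(np.hstack([m,g.max(2)]),None,fx=3,fy=3))
E
```

```text
[ 0.53589194 -0.32121768  0.23822588]
[308.7905535  234.52762219]
```

View pics/w4.png

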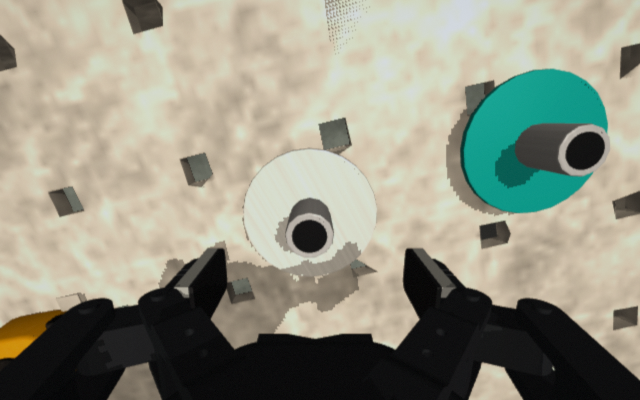

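View pics/m.png

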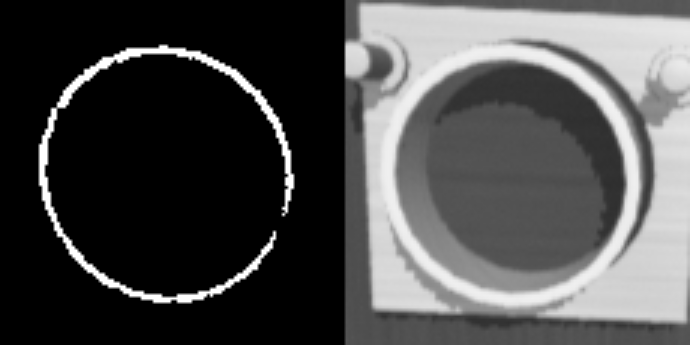

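The view shows the white nozzle at (310,235), against a predicted (309,234.5). The choice and position are confirmed, so I descend.

Emit:
arm_command:
  dp:
    - [0, 0, 0.02]
    - [0, 0, 0.04]
    - [0, 0, 0.048]
    - [0, 0, 0.048]
  turn:
    - [0, 0, 0]
    - [0, 0, 0]
    - [0, 0, 0]
    - [0, 0, 0]
  jaw: [0.06, 0.05, 0.05, 0.05]

```text
clock: 3.98
tcp_pos: [0.5372, -0.3234, 0.1939]
eef_rot: [-1.919, 2.487, -0.002]
wrist_force: [0.1, 0.1, 0.3]
width: 0.05
```

```bash
python3 - <<'E'
from h import *
import pickle
st=r.state(); im=r.camera('wrist'); cv2.imwrite('pics/w5.png',im); pickle.dump(st,open('w5.pkl','wb'))
print(st['tcp_pos'],st['eef_rot'],st['wrist_force'],st['width'])
w2=cv2.imread('pics/w2.png');st2=pickle.load(open('w2.pkl','rb'));st3=pickle.load(open('w3.pkl','rb'))
g=w2[90:205,205:320]; m=(g.min(2)>225)
ys,xs=np.nonzero(m); e=cv2.fitEllipse(np.c_[xs,ys].astype(np.float32)); print(e)
c=np.array(e[0])+[205,90]
for dz in (0,-.004): print('rim',atz('wrist',c,.069+dz,st2), 'nozzle',atz('wrist',(312.6,164.4),.05+dz,st3))
E
```

```text
[ 0.53722047 -0.32340119  0.19387229] [-1.91856129e+00  2.48725894e+00 -1.65960147e-03] [0.10402808 0.13280061 0.33571486] 0.04996430799622262
((54.78450393676758, 57.66500473022461), (80.41918182373047, 84.72672271728516), 140.9576416015625)
rim [ 0.59704529 -0.02571909  0.069     ] nozzle [ 0.53561752 -0.32555294  0.05      ]
rim [ 0.59782987 -0.02559501  0.065     ] nozzle [ 0.53578504 -0.325034    0.046     ]
```

View pics/w5.png

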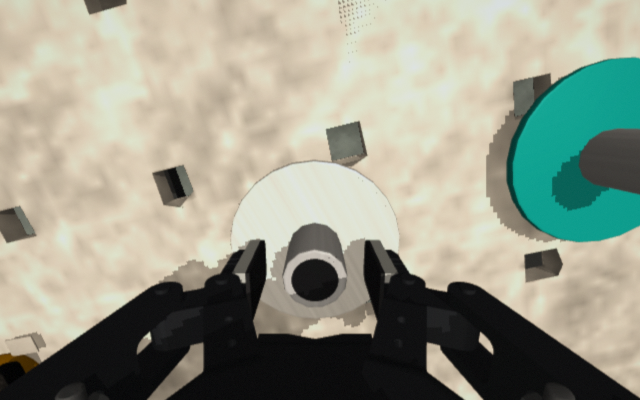

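Emit:
arm_command:
  dp:
    - [0, 0, 0]
    - [0, 0, 0]
    - [0, 0, 0]
    - [0, 0, 0]
    - [0, 0, 0]
  turn:
    - [0, 0, 0]
    - [0, 0, 0]
    - [0, 0, 0]
    - [0, 0, 0]
    - [0, 0, 0]
  jaw: [0.02, 0.02, 0.02, 0.02, 0.02]
  force: 50

```text
clock: 4.65
tcp_pos: [0.5371, -0.324, 0.1939]
eef_rot: [-1.918, 2.487, -0.003]
wrist_force: [0.6, 0.7, 6.0]
width: 0.0267
```

```bash
python3 - <<'E'
from h import *
st=r.state(); print(st['tcp_pos'],R.from_rotvec(st['eef_rot']).as_matrix().round(4),st['wrist_force'],st['width'])
E
```

```text
[ 0.5370919  -0.32396066  0.19393519] [[-2.544e-01 -9.671e-01  1.600e-03]
 [-9.671e-01  2.544e-01 -9.000e-04]
 [ 4.000e-04 -1.700e-03 -1.000e+00]] [0.64291968 0.67128805 6.02133752] 0.026665809614153498
```

Emit:
arm_command:
  dp:
    - [0, 0, -0.03]
    - [0, 0, -0.08]
    - [0, 0, -0.12]
    - [0, 0, -0.12]
    - [0, 0, -0.12]
  turn:
    - [0, 0, 0]
    - [0, 0, 0]
    - [0, 0, 0]
    - [0, 0, 0]
    - [0, 0, 0]
  jaw: [0.02, 0.02, 0.02, 0.02, 0.02]

```text
clock: 5.28
tcp_pos: [0.5363, -0.3235, 0.3121]
eef_rot: [1.918, -2.488, -0.001]
wrist_force: [-1.0, 0.1, -1.8]
width: 0.0266
```

```bash
python3 - <<'E'
from h import *
import pickle
st=r.state(); im=r.camera('wrist'); cv2.imwrite('pics/w6.png',im); pickle.dump(st,open('w6.pkl','wb'))
print(st['tcp_pos'],R.from_rotvec(st['eef_rot']).as_matrix().round(4),st['wrist_force'],st['width'])
E
```

```text
[ 0.53634565 -0.32352698  0.31213277] [[-2.545e-01 -9.671e-01 -7.000e-04]
 [-9.671e-01  2.545e-01  5.000e-04]
 [-3.000e-04  8.000e-04 -1.000e+00]] [-0.96825664  0.11200333 -1.84086381] 0.026644366777688062
```

View pics/w6.png

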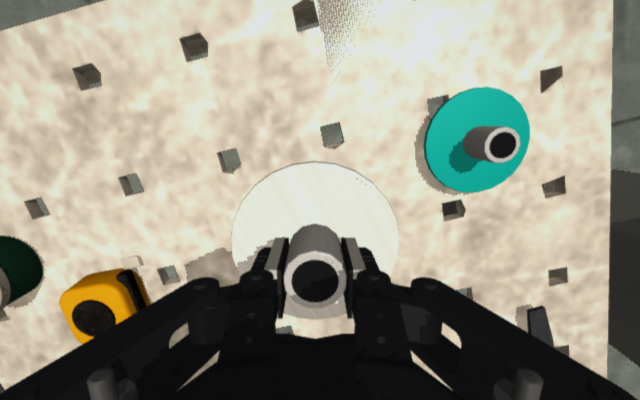

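```bash
python3 - <<'E'
from h import *
from scipy.optimize import least_squares
c=r.get_calibration('wrist');f,cx,cy=K(c);T=np.linalg.inv(c['tool_from_camera'])
a=np.linspace(0,2*np.pi,720)
def P(p,rad):
    X=np.stack([p[0]+rad*np.cos(a),p[1]+rad*np.sin(a),0*a+p[2],1+0*a]);q=T@X
    return cx+f*q[0]/q[2],cy+f*q[1]/q[2]
def F(p):
    u,v=P(p,.046); return [u.min()-231.5,u.max()-399.5,v.min()-161]
s=least_squares(F,[0,0,.17]);print(s.x,s.fun)
# nozzle top circle: centre obs ~ (315,281)
q=T@np.r_[s.x-[0,0,.036],1];print(cx+f*q[0]/q[2],cy+f*q[1]/q[2])
E
```

```text
[0.00145074 0.00127028 0.18312245] [ 0.00000000e+00  0.00000000e+00 -2.84217094e-14]
315.68091583114233 278.0469024908523
```

Emit:
arm_command:
  dp:
    - [-0.03, 0.002, 0]
    - [-0.08, 0.004, 0]
    - [-0.13, 0.007, 0]
    - [-0.18, 0.009, 0]
    - [-0.23, 0.012, 0]
    - [-0.28, 0.014, 0]
    - [-0.305, 0.0155, 0]
    - [-0.305, 0.0155, 0]
  turn:
    - [0, 0, 0]
    - [0, 0, 0]
    - [0, 0, 0]
    - [0, 0, 0]
    - [0, 0, 0]
    - [0, 0, 0]
    - [0, 0, 0]
    - [0, 0, 0]
  jaw: [0.02, 0.02, 0.02, 0.02, 0.02, 0.02, 0.02, 0.02]

```text
clock: 6.32
tcp_pos: [0.5989, -0.0229, 0.3111]
eef_rot: [1.921, -2.484, -0.003]
wrist_force: [0.2, -0.1, -1.9]
width: 0.0268
```

Emit:
arm_command:
  dp:
    - [0, 0, 0]
    - [0, 0, 0]
    - [0, 0, 0]
  turn:
    - [0, 0, 0]
    - [0, 0, 0]
    - [0, 0, 0]
  jaw: [0.02, 0.02, 0.02]

```text
clock: 6.7
tcp_pos: [0.5992, -0.0257, 0.3126]
eef_rot: [1.916, -2.489, -0.0]
wrist_force: [-0.4, 0.6, -1.7]
width: 0.0266
```

```bash
python3 - <<'E'
from h import *
import pickle
st=r.state(); im=r.camera('wrist'); cv2.imwrite('pics/w7.png',im); pickle.dump(st,open('w7.pkl','wb'))
cv2.imwrite('pics/s7.png',cv2.resize(r.camera('scene')[160:260,260:420],None,fx=5,fy=5,interpolation=cv2.INTER_CUBIC))
print(st['tcp_pos'],R.from_rotvec(st['eef_rot']).as_matrix().round(4),st['wrist_force'],st['width'])
E
```

```text
[ 0.59917021 -0.02567917  0.31260574] [[-2.557e-01 -9.668e-01 -2.000e-04]
 [-9.668e-01  2.557e-01 -1.000e-04]
 [ 1.000e-04  1.000e-04 -1.000e+00]] [-0.43915869  0.60035183 -1.69877965] 0.02657234809847577
```

View pics/w7.png

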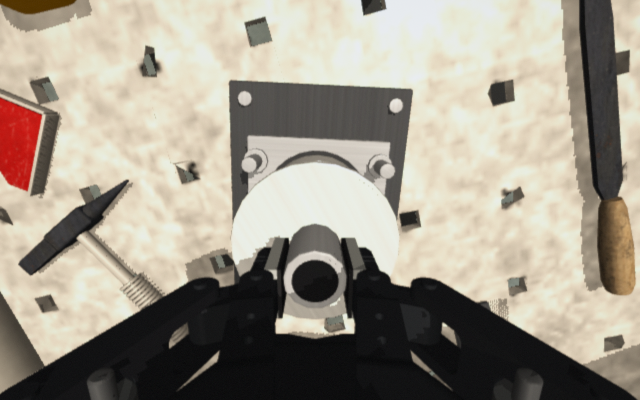

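View pics/s7.png

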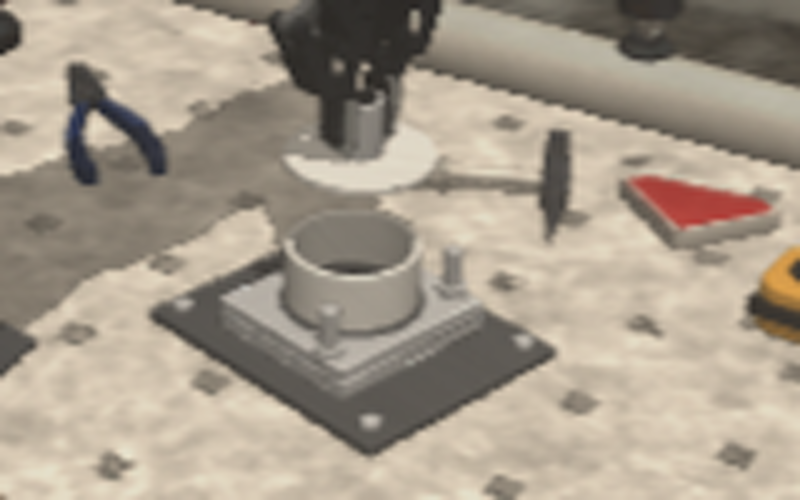

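```bash
python3 - <<'E'
import cv2
im=cv2.imread('pics/w7.png');cv2.imwrite('pics/c7.png',cv2.resize(im[70:240,220:425],None,fx=3.9,fy=3.9,interpolation=cv2.INTER_CUBIC)[:600])
E
```

View pics/c7.png

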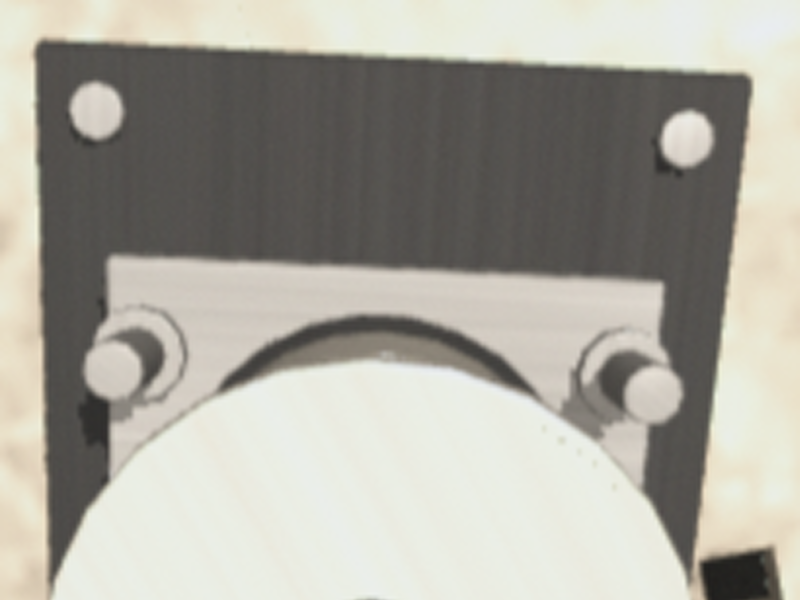

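```bash
cat >> meas.py <<'E'
def fit(obs,cam,st,p0,freez):
    def f(p):
        c,s=np.cos(p[2]),np.sin(p[2]);e=[]
        for uv,b in obs:
            w=np.array([p[0]+c*b[0]-s*b[1],p[1]+s*b[0]+c*b[1],b[2]+(p[3] if freez else 0)])
            e+=list(proj(cam,w,st)-uv)
        return np.array(e)
    s=least_squares(f,p0); return s.x,s.fun.reshape(-1,2)
E
python3 - <<'E'
from meas import *
st=pickle.load(open('w7.pkl','rb'));o=(220,70);k=3.9
L=[((38,42),(80,-100,8)),((750,77),(-80,-100,8)),((108,256),(60,-55,29)),((664,283),(-60,-55,29)),((113,370),(52,-35,60)),((654,395),(-52,-35,60))]
obs=[(px(o,k,a),np.array(b)/1000) for a,b in L]
for fz in (0,1):
  x,e=fit(obs,'wrist',st,[.6,-.02,-.3,0],fz);print(x.round(4),np.degrees(x[2]));print(e.round(1).tolist())
o=(190,40);k=2.96
L=[((20,25),(80,-100,8)),((455,45),(-80,-100,8)),((47,543),(80,100,8)),((425,557),(-80,100,8)),((60,151),(60,-55,29)),((396,166),(-60,-55,29)),((383,467),(-60,55,29)),((72,455),(60,55,29)),((51,208),(52,-35,60)),((371,223),(-52,-35,60))]
obs=[(px(o,k,a),np.array(b)/1000) for a,b in L]
obs.append((np.array([54.78+205,57.67+90]),np.array([0,0,.069])))
for fz in (0,1):
  x,e=fit(obs,'wrist',S['w2'],[.6,-.02,-.3,0],fz);print(x.round(4),np.degrees(x[2]));print(e.round(1).tolist())
E
```

```text
[ 0.5979 -0.0235 -0.304   0.    ] -17.41662755358126
[[-1.7, -0.9], [1.9, -0.7], [-0.9, 0.2], [1.0, 0.1], [-0.3, 0.8], [0.1, 0.8]]
[ 0.5979 -0.0235 -0.3039 -0.0036] -17.414141620709803
[[-0.5, -0.3], [0.7, -0.2], [0.1, 0.1], [-0.0, -0.1], [0.8, 0.2], [-0.9, 0.1]]
[ 0.5973 -0.0237 -0.302   0.    ] -17.303725598990447
[[-1.9, -1.4], [1.0, -1.3], [-0.8, 1.1], [0.2, 1.5], [-1.2, -0.3], [0.8, -0.2], [0.3, 0.4], [-0.3, 0.1], [0.2, -0.3], [0.9, -0.6], [0.4, 2.2]]
[ 0.598  -0.0238 -0.302  -0.0044] -17.30206735626264
[[-0.9, -0.4], [-0.0, -0.3], [-0.1, -0.0], [-0.5, 0.3], [-0.4, 0.2], [0.0, 0.2], [-0.3, -0.6], [0.3, -0.7], [1.1, -0.1], [0.1, -0.5], [0.5, 1.8]]
```

Emit:
arm_command:
  dp:
    - [-0.002, 0.0005, 0]
    - [-0.002, 0.0005, 0.015]
    - [-0.002, 0.0005, 0.03]
    - [-0.002, 0.0005, 0.04]
    - [-0.002, 0.0005, 0.044]
    - [-0.002, 0.0005, 0.044]
  turn:
    - [0, 0, 0]
    - [0, 0, 0]
    - [0, 0, 0]
    - [0, 0, 0]
    - [0, 0, 0]
    - [0, 0, 0]
  jaw: [0.02, 0.02, 0.02, 0.02, 0.02, 0.02]

```text
clock: 7.55
tcp_pos: [0.5992, -0.0227, 0.2684]
eef_rot: [1.918, -2.488, -0.001]
wrist_force: [0.1, -0.1, -1.4]
width: 0.0268
```

```bash
python3 - <<'E'
from h import *
import pickle
st=r.state(); im=r.camera('wrist'); cv2.imwrite('pics/w8.png',im); pickle.dump(st,open('w8.pkl','wb'))
cv2.imwrite('pics/s8.png',cv2.resize(r.camera('scene')[180:250,290:390],None,fx=8,fy=8,interpolation=cv2.INTER_CUBIC))
print(st['tcp_pos'],st['wrist_force'],st['wrist_torque'],st['width'])
E
```

```text
[ 0.5992438  -0.02272708  0.26839412] [ 0.13868234 -0.07856837 -1.42688273] [-0.007252    0.03119739  0.01725903] 0.026842620065345858
```

View pics/s8.png

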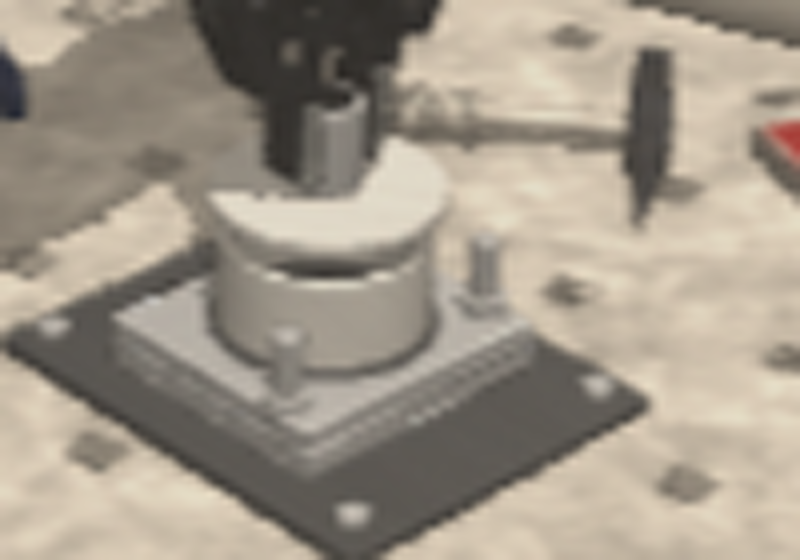

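View pics/w8.png

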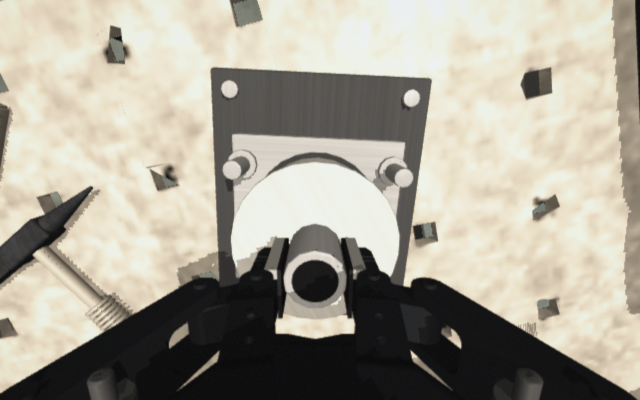

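Emit:
arm_command:
  dp:
    - [0, 0, 0]
    - [0, 0, 0.003]
    - [0, 0, 0.006]
    - [0, 0, 0.009]
    - [0, 0, 0.011]
    - [0, 0, 0.011]
  turn:
    - [0, 0, 0]
    - [0, 0, 0]
    - [0, 0, 0]
    - [0, 0, 0]
    - [0, 0, 0]
    - [0, 0, 0]
  jaw: [0.02, 0.02, 0.02, 0.02, 0.02, 0.02]

```text
clock: 8.4
tcp_pos: [0.5992, -0.0227, 0.2575]
eef_rot: [1.918, -2.488, -0.0]
wrist_force: [-0.8, -0.3, -1.6]
width: 0.0266
```

```bash
python3 - <<'E'
from h import *
import pickle
st=r.state()
cv2.imwrite('pics/s9.png',cv2.resize(r.camera('scene')[180:250,290:390],None,fx=8,fy=8,interpolation=cv2.INTER_CUBIC))
print(st['tcp_pos'],st['wrist_force'],st['wrist_torque'],st['width'])
E
```

```text
[ 0.59920224 -0.02274225  0.25747356] [-0.84616922 -0.27781149 -1.60642689] [0.0124258  0.01159839 0.00623834] 0.026581960134297342
```

View pics/s9.png

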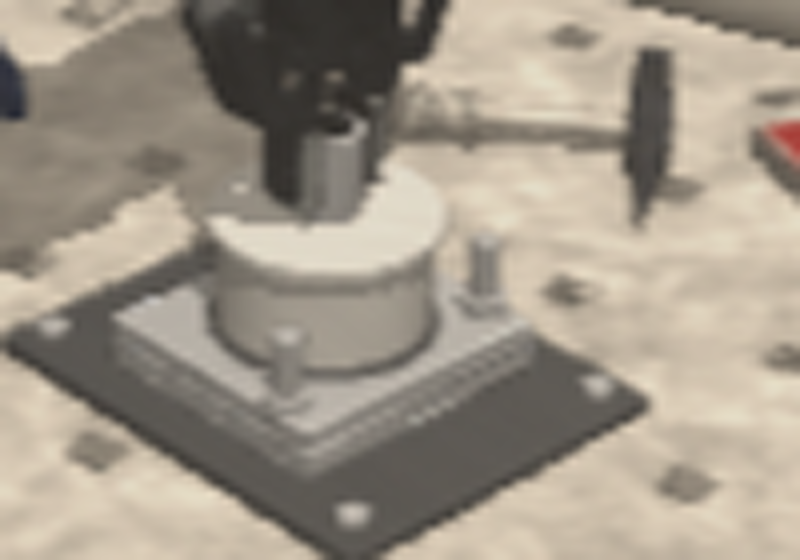

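The spigot is inside with no contact force. I lower the last few mm.

Emit:
arm_command:
  dp:
    - [0, 0, 0.0015]
    - [0, 0, 0.003]
    - [0, 0, 0.003]
  turn:
    - [0, 0, 0]
    - [0, 0, 0]
    - [0, 0, 0]
  jaw: [0.02, 0.02, 0.02]

```text
clock: 8.82
tcp_pos: [0.5993, -0.0227, 0.255]
eef_rot: [-1.918, 2.488, -0.0]
wrist_force: [-1.5, 0.5, 2.3]
width: 0.0266
```

Emit:
arm_command:
  dp:
    - [0, 0, 0]
    - [0, 0, 0]
    - [0, 0, 0]
    - [0, 0, 0]
    - [0, 0, -0.02]
    - [0, 0, -0.06]
    - [0, 0, -0.08]
    - [0, 0, -0.08]
  turn:
    - [0, 0, 0]
    - [0, 0, 0]
    - [0, 0, 0]
    - [0, 0, 0]
    - [0, 0, 0]
    - [0, 0, 0]
    - [0, 0, 0]
    - [0, 0, 0]
  jaw: [0.035, 0.05, 0.06, 0.06, 0.06, 0.06, 0.06, 0.06]

```text
clock: 9.82
tcp_pos: [0.5999, -0.0228, 0.3362]
eef_rot: [-1.917, 2.486, -0.004]
wrist_force: [-0.6, -0.3, -0.6]
width: 0.0599
```

```bash
python3 - <<'E'
from h import *
import pickle
st=r.state(); im=r.camera('wrist'); cv2.imwrite('pics/w10.png',im); pickle.dump(st,open('w10.pkl','wb'))
cv2.imwrite('pics/s10.png',cv2.resize(r.camera('scene')[180:250,290:390],None,fx=8,fy=8,interpolation=cv2.INTER_CUBIC))
print(st['tcp_pos'],st['wrist_force'],st['width'])
E
```

```text
[ 0.59986507 -0.02281908  0.33619504] [-0.62555288 -0.34594581 -0.62565851] 0.05992506392226053
```

View pics/w10.png

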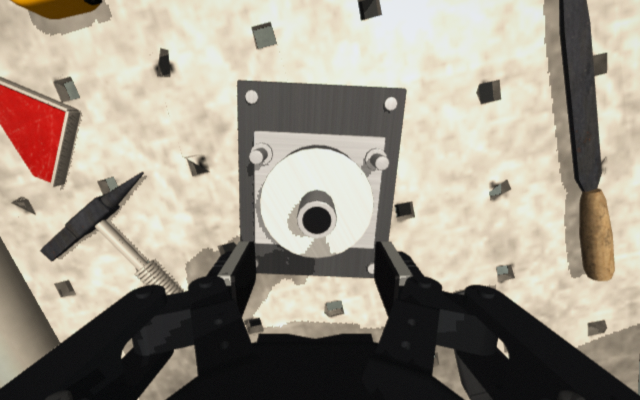

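View pics/s10.png

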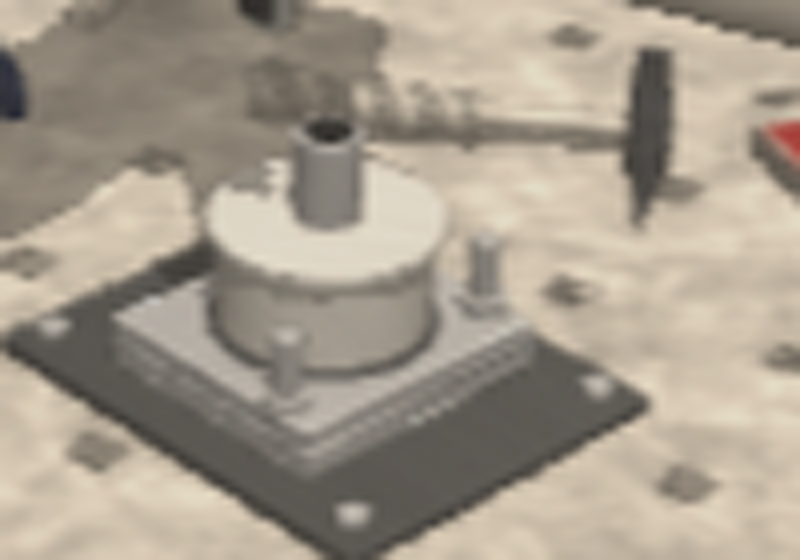

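The cover is seated and level and has been let go (nozzle at (317,220) in the wrist view). Next is the wedge.

Emit:
arm_command:
  dp:
    - [-0.04, 0.03, 0]
    - [-0.08, 0.061, 0]
    - [-0.12, 0.092, 0]
    - [-0.16, 0.123, 0]
    - [-0.2, 0.153, 0]
    - [-0.24, 0.184, 0]
    - [-0.278, 0.213, 0]
    - [-0.278, 0.213, 0]
  turn:
    - [0, 0, -2.5]
    - [0, 0, -5]
    - [0, 0, -7.5]
    - [0, 0, -10]
    - [0, 0, -12.5]
    - [0, 0, -15]
    - [0, 0, -17.4]
    - [0, 0, -17.4]
  jaw: [0.085, 0.085, 0.085, 0.085, 0.085, 0.085, 0.085, 0.085]

```text
clock: 10.92
tcp_pos: [0.4622, 0.3026, 0.3333]
eef_rot: [2.276, -2.163, -0.002]
wrist_force: [0.3, -0.8, -0.1]
width: 0.0848
```

Emit:
arm_command:
  dp:
    - [0, 0, 0.02]
    - [0, 0, 0.02]
    - [0, 0, 0.02]
  turn:
    - [0, 0, 0]
    - [0, 0, 0]
    - [0, 0, 0]
  jaw: [0.085, 0.085, 0.085]

```text
clock: 11.3
tcp_pos: [0.4643, 0.2998, 0.3146]
eef_rot: [2.271, -2.17, -0.0]
wrist_force: [-0.5, -0.3, 0.1]
width: 0.0849
```

```bash
python3 - <<'E'
from h import *
import pickle
st=r.state(); im=r.camera('wrist'); cv2.imwrite('pics/w11.png',im); pickle.dump(st,open('w11.pkl','wb'))
print(st['tcp_pos'],R.from_rotvec(st['eef_rot']).as_matrix().round(4),st['wrist_force'],st['width'],st['joint_pos'].round(2))
E
```

```text
[0.46426809 0.2997509  0.31462349] [[ 4.55e-02 -9.99e-01 -6.00e-04]
 [-9.99e-01 -4.55e-02 -4.00e-04]
 [ 4.00e-04  6.00e-04 -1.00e+00]] [-0.54386779 -0.31368909  0.07678983] 0.08488292607588202 [ 0.44  0.41 -0.23  0.93 -0.   -1.18]
```

View pics/w11.png

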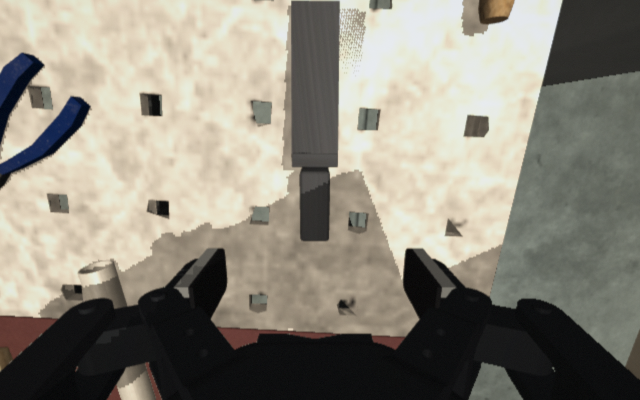

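```bash
python3 - <<'E'
import cv2
im=cv2.imread('pics/w11.png')[0:250,275:355]
im=cv2.convertScaleAbs(im,alpha=2.0,beta=0)
cv2.imwrite('pics/c11.png',cv2.resize(im[140:250],None,fx=5.4,fy=5.4,interpolation=cv2.INTER_CUBIC))
cv2.imwrite('pics/c11b.png',cv2.resize(im[0:60],None,fx=6,fy=6,interpolation=cv2.INTER_CUBIC))
E
```

```text
(no output)
```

View pics/c11.png

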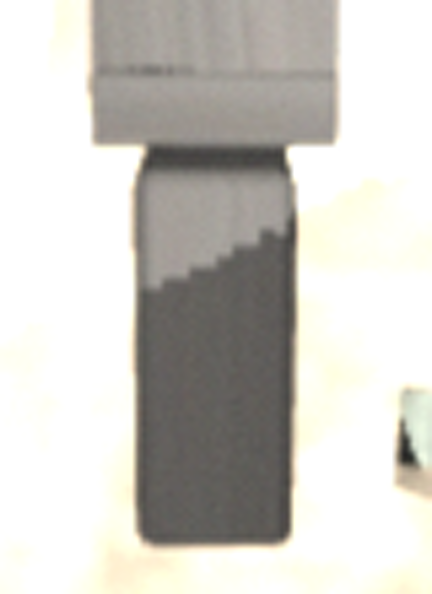

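View pics/c11b.png

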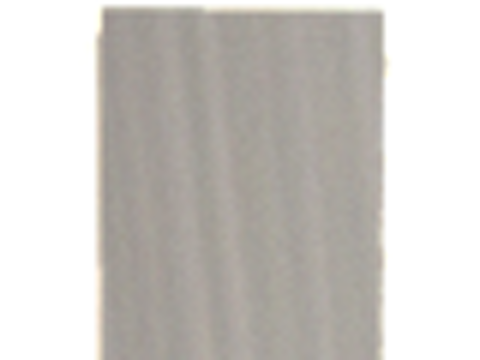

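```bash
python3 - <<'E'
from meas import *
st=pickle.load(open('w11.pkl','rb'));o=(275,140);k=5.4
L=[((137,165),(13,-32,36)),((293,165),(-13,-32,36)),((137,545),(13,32,36)),((293,545),(-13,32,36))]
obs=[(px(o,k,a),np.array(b)/1000) for a,b in L]
obs+=[(px((275,0),6,a),np.array(b)/1000) for a,b in [((102,8),(20,-168,5)),((384,10),(-20,-168,5))]]
for fz in (0,1):
  x,e=fit(obs,'wrist',st,[.46,.3,0.04,0],fz);print(x.round(4),np.degrees(x[2]));print(e.round(1).tolist())
for uv in [(42,65),(85,102),(30,55),(0,120)]: print('pliers',atz('wrist',uv,.012,st).round(3))
R_=R.from_rotvec(st['eef_rot']).as_matrix()
print('tool shift',R_.T@(np.r_[x[:2],.018+.1547]-st['tcp_pos']))
# wedge footprint for candidate positions in stand frame
s=np.array([.598,-.024]);th=np.radians(-17.35);ax=np.array([np.cos(th),np.sin(th)]);ay=np.array([-np.sin(th),np.cos(th)])
for uv in [(30,55),(42,65),(85,102),(88,100),(80,97),(60,125),(0,165)]:
    d=atz('wrist',uv,.012,st)[:2]-s;print('pliers in stand',(d@ax).round(3),(d@ay).round(3))
E
```

```text
[0.4632 0.3045 0.043  0.    ] 2.4652658057039614
[[-1.0, 0.5], [1.2, 0.6], [-0.2, 1.5], [0.0, 1.5], [-1.0, -1.5], [0.9, -1.7]]
[ 0.4632  0.3044  0.043  -0.0036] 2.4655723597841375
[[-0.8, -0.1], [1.0, -0.0], [-0.0, -0.1], [-0.2, -0.0], [-0.7, 0.2], [0.6, 0.1]]
pliers [0.697 0.198 0.012]
pliers [0.665 0.226 0.012]
pliers [0.705 0.19  0.012]
pliers [0.742 0.244 0.012]
tool shift [-0.0047937   0.00074973  0.14192225]
pliers in stand 0.039 0.237
pliers in stand 0.028 0.241
pliers in stand -0.01 0.258
pliers in stand -0.012 0.256
pliers in stand -0.005 0.256
pliers in stand 0.008 0.285
pliers in stand 0.054 0.34
```

Emit:
arm_command:
  dp:
    - [-0.005, 0.001, 0.04]
    - [-0.005, 0.001, 0.08]
    - [-0.005, 0.001, 0.115]
    - [-0.005, 0.001, 0.128]
    - [-0.005, 0.001, 0.134]
    - [-0.005, 0.001, 0.135]
    - [-0.005, 0.001, 0.135]
  turn:
    - [0, 0, 0]
    - [0, 0, 0]
    - [0, 0, 0]
    - [0, 0, 0]
    - [0, 0, 0]
    - [0, 0, 0]
    - [0, 0, 0]
  jaw: [0.07, 0.06, 0.05, 0.05, 0.05, 0.05, 0.05]

```text
clock: 12.22
tcp_pos: [0.4633, 0.3055, 0.1807]
eef_rot: [-2.271, 2.168, -0.001]
wrist_force: [0.1, 0.4, 0.1]
width: 0.05
```

```bash
python3 - <<'E'
from h import *
import pickle
st=r.state(); im=r.camera('wrist'); cv2.imwrite('pics/w12.png',im); pickle.dump(st,open('w12.pkl','wb'))
print(st['tcp_pos'],R.from_rotvec(st['eef_rot']).as_matrix().round(4),st['wrist_force'],st['width'],st['joint_pos'].round(2))
E
```

```text
[0.46331442 0.30546788 0.18072039] [[ 4.640e-02 -9.989e-01  1.500e-03]
 [-9.989e-01 -4.640e-02  7.000e-04]
 [-7.000e-04 -1.600e-03 -1.000e+00]] [0.08328273 0.39849945 0.087483  ] 0.05004925490347062 [ 0.45  0.57 -0.37  0.63 -0.   -1.17]
```

View pics/w12.png

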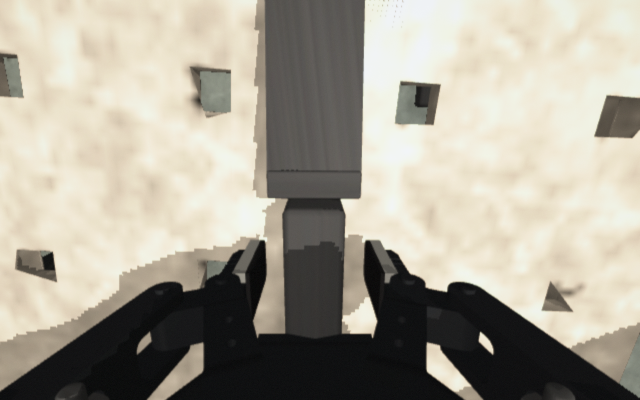

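The wedge's grip is centred between the pads, so I close.

Emit:
arm_command:
  dp:
    - [0, 0, 0]
    - [0, 0, 0]
    - [0, 0, 0]
    - [0, 0, 0]
    - [0, 0, 0]
    - [0, 0, 0]
  turn:
    - [0, 0, 0]
    - [0, 0, 0]
    - [0, 0, 0]
    - [0, 0, 0]
    - [0, 0, 0]
    - [0, 0, 0]
  jaw: [0.015, 0.015, 0.015, 0.015, 0.015, 0.015]
  force: 90

```text
clock: 13.02
tcp_pos: [0.4631, 0.3054, 0.1805]
eef_rot: [-2.272, 2.168, -0.001]
wrist_force: [-0.5, -0.7, 7.1]
width: 0.0248
```

Emit:
arm_command:
  dp:
    - [0, 0, -0.02]
    - [0, 0, -0.05]
    - [0, 0, -0.05]
    - [0, 0, -0.05]
  turn:
    - [0, 0, 0]
    - [0, 0, 0]
    - [0, 0, 0]
    - [0, 0, 0]
  jaw: [0.015, 0.015, 0.015, 0.015]

```text
clock: 13.52
tcp_pos: [0.4625, 0.3051, 0.2291]
eef_rot: [2.272, -2.169, -0.0]
wrist_force: [0.7, -0.1, -2.1]
width: 0.0248
```

```bash
python3 - <<'E'
from h import *
import pickle
st=r.state(); im=r.camera('wrist'); cv2.imwrite('pics/w13.png',im); pickle.dump(st,open('w13.pkl','wb'))
print(st['tcp_pos'],R.from_rotvec(st['eef_rot']).as_matrix().round(4),st['wrist_force'],st['width'],st['joint_pos'].round(2))
E
```

```text
[0.46247712 0.30510617 0.22905228] [[ 4.640e-02 -9.989e-01 -7.000e-04]
 [-9.989e-01 -4.640e-02 -3.000e-04]
 [ 3.000e-04  7.000e-04 -1.000e+00]] [ 0.67698396 -0.12593755 -2.06631587] 0.0248080837977738 [ 0.45  0.5  -0.33  0.74  0.   -1.17]
```

View pics/w13.png

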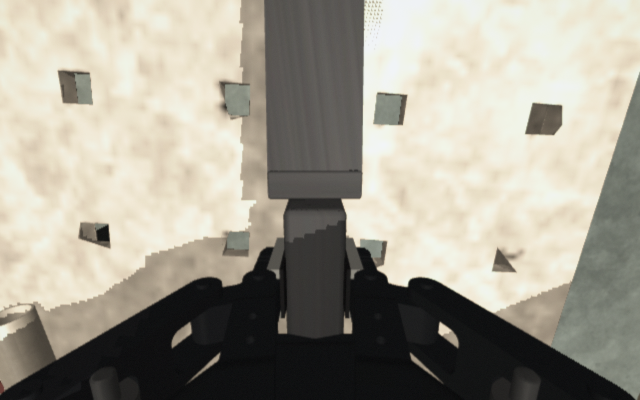

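Emit:
arm_command:
  dp:
    - [0.01, -0.02, -0.01]
    - [0.028, -0.053, -0.02]
    - [0.046, -0.089, -0.02]
    - [0.064, -0.124, -0.02]
    - [0.082, -0.16, -0.02]
    - [0.1, -0.19, -0.01]
    - [0.106, -0.204, 0]
    - [0.106, -0.204, 0]
  turn:
    - [0, 0, 2]
    - [0, 0, 5]
    - [0, 0, 8]
    - [0, 0, 11]
    - [0, 0, 14]
    - [0, 0, 17]
    - [0, 0, 20]
    - [0, 0, 20]
  jaw: [0.015, 0.015, 0.015, 0.015, 0.015, 0.015, 0.015, 0.015]

```text
clock: 14.58
tcp_pos: [0.6714, 0.2079, 0.227]
eef_rot: [1.858, -2.529, -0.002]
wrist_force: [0.4, -0.3, -1.9]
width: 0.0251
```

Emit:
arm_command:
  dp:
    - [0, 0, 0]
    - [0, 0, 0]
    - [0, 0, 0]
  turn:
    - [0, 0, 0]
    - [0, 0, 0]
    - [0, 0, 0]
  jaw: [0.015, 0.015, 0.015]

```text
clock: 14.95
tcp_pos: [0.6712, 0.2093, 0.2302]
eef_rot: [-1.862, 2.53, -0.0]
wrist_force: [0.1, 0.5, -1.7]
width: 0.0245
```

```bash
python3 - <<'E'
from h import *
import pickle
st=r.state(); im=r.camera('wrist'); cv2.imwrite('pics/w14.png',im); pickle.dump(st,open('w14.pkl','wb'))
cv2.imwrite('pics/s14.png',cv2.resize(r.camera('scene')[150:270,230:390],None,fx=5,fy=5,interpolation=cv2.INTER_CUBIC))
print(st['tcp_pos'],R.from_rotvec(st['eef_rot']).as_matrix().round(4),st['wrist_force'],st['width'],st['joint_pos'].round(2))
E
```

```text
[0.67119249 0.20929352 0.23021193] [[-2.971e-01 -9.548e-01  5.000e-04]
 [-9.548e-01  2.971e-01  1.000e-04]
 [-3.000e-04 -4.000e-04 -1.000e+00]] [ 0.12793883  0.46509496 -1.72024807] 0.0245351584372947 [ 0.2   0.75  0.15  0.97  0.   -1.07]
```

View pics/w14.png

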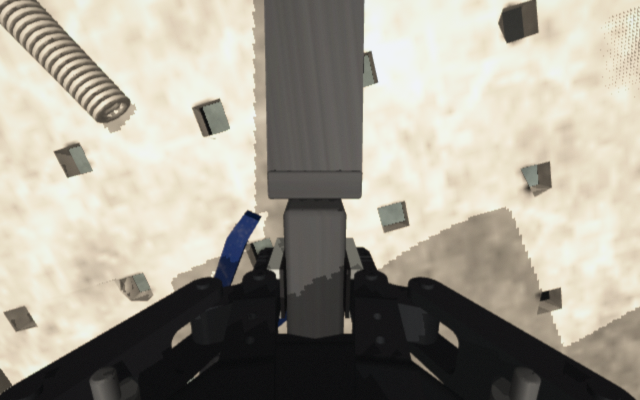

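View pics/s14.png

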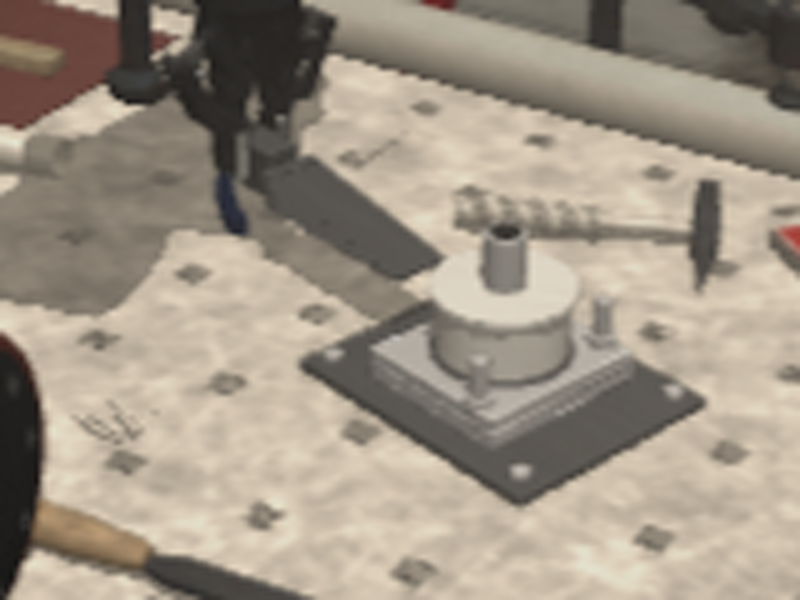

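Emit:
arm_command:
  dp:
    - [0.01, 0, 0.01]
    - [0.016, 0, 0.02]
    - [0.018, 0, 0.03]
    - [0.018, 0, 0.035]
    - [0.018, 0, 0.037]
    - [0.018, 0, 0.037]
  turn:
    - [0, 0, 0]
    - [0, 0, 0]
    - [0, 0, 0]
    - [0, 0, 0]
    - [0, 0, 0]
    - [0, 0, 0]
  jaw: [0.015, 0.015, 0.015, 0.015, 0.015, 0.015]

```text
clock: 15.8
tcp_pos: [0.6662, 0.1918, 0.1927]
eef_rot: [-1.861, 2.531, -0.0]
wrist_force: [-0.7, 0.5, -2.3]
width: 0.0246
```

```bash
python3 - <<'E'
from h import *
import pickle
st=r.state(); im=r.camera('wrist'); cv2.imwrite('pics/w15.png',im); pickle.dump(st,open('w15.pkl','wb'))
cv2.imwrite('pics/s15.png',cv2.resize(r.camera('scene')[160:250,250:370],None,fx=6.6,fy=6.6,interpolation=cv2.INTER_CUBIC))
print(st['tcp_pos'],R.from_rotvec(st['eef_rot']).as_matrix().round(4),st['wrist_force'],st['width'])
d=st['tcp_pos'][:2]-[.598,-.024];print('stand x,y of tcp',d@[.9545,-.2982],d@[.2982,.9545])
E
```

```text
[0.6662384  0.1918355  0.19270634] [[-2.979e-01 -9.546e-01  1.000e-04]
 [-9.546e-01  2.979e-01  1.000e-04]
 [-1.000e-04 -1.000e-04 -1.000e+00]] [-0.68872605  0.54908131 -2.33321976] 0.024625379691536338
stand x,y of tcp 0.000771402514892415 0.22636367268137703
```

View pics/w15.png

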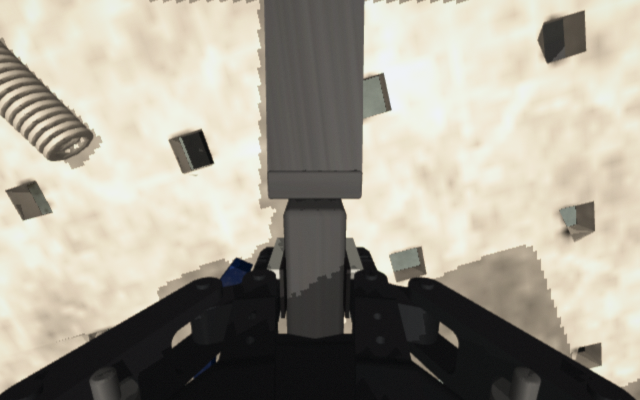

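View pics/s15.png

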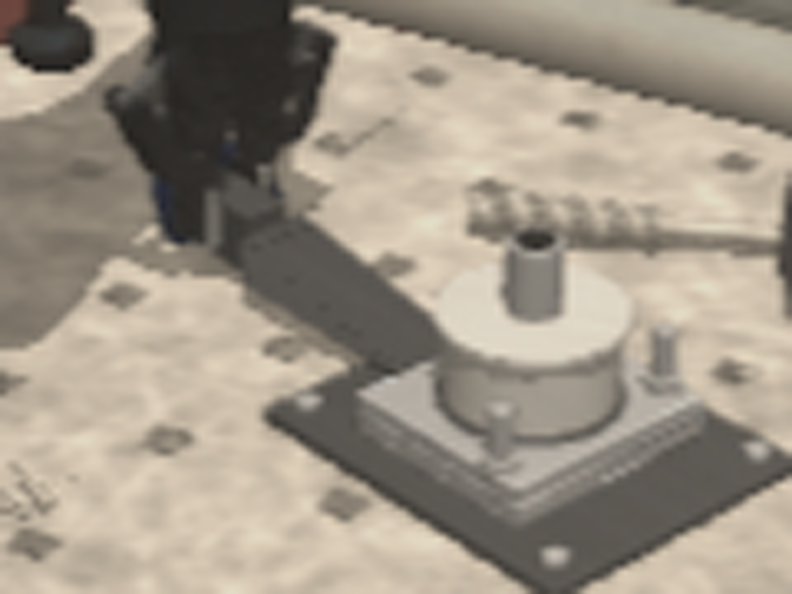

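Emit:
arm_command:
  dp:
    - [0, 0, 0.002]
    - [0.004, 0, 0.002]
    - [0.008, 0, 0.002]
    - [0.012, 0, 0.002]
    - [0.012, 0, 0.002]
  turn:
    - [0, 0, 0]
    - [0, 0, 0]
    - [0, 0, 0]
    - [0, 0, 0]
    - [0, 0, 0]
  jaw: [0.015, 0.015, 0.015, 0.015, 0.015]

```text
clock: 16.52
tcp_pos: [0.6625, 0.1797, 0.1908]
eef_rot: [1.861, -2.531, 0.0]
wrist_force: [0.2, 1.1, -1.6]
width: 0.0246
```

Emit:
arm_command:
  dp:
    - [0.002, 0, 0.001]
    - [0.004, 0, 0.002]
    - [0.004, 0, 0.003]
    - [0.004, 0, 0.003]
  turn:
    - [0, 0, 0]
    - [0, 0, 0]
    - [0, 0, 0]
    - [0, 0, 0]
  jaw: [0.015, 0.015, 0.015, 0.015]

```text
clock: 17.02
tcp_pos: [0.6614, 0.1763, 0.1879]
eef_rot: [1.861, -2.531, 0.001]
wrist_force: [-1.5, -1.9, 1.7]
width: 0.0246
```

```bash
cat > look.py <<'E'
from h import *
import sys
def look(tag):
    st=r.state()
    cv2.imwrite(f'pics/s{tag}.png',cv2.resize(r.camera('scene')[160:250,250:370],None,fx=6.6,fy=6.6,interpolation=cv2.INTER_CUBIC))
    print(st['clock'],st['tcp_pos'].round(4),R.from_rotvec(st['eef_rot']).as_matrix().round(4)[:,2],'F',st['wrist_force'].round(2),'M',st['wrist_torque'].round(2),st['width'])
    d=st['tcp_pos'][:2]-[.598,-.024];y=d@[.2982,.9545]
    print('stand x',round(d@[.9545,-.2982],4),'toe past mouth mm',round(55-(y*1000-.9-168),1))
look(sys.argv[1])
E
python3 look.py 16
```

```text
17.025 [0.6614 0.1763 0.1879] [ 1.e-04 -6.e-04 -1.e+00] F [-1.53 -1.93  1.74] M [-0.58  0.35 -0.05] 0.024649203511297305
stand x 0.0007 toe past mouth mm 13.8
```

View pics/s16.png

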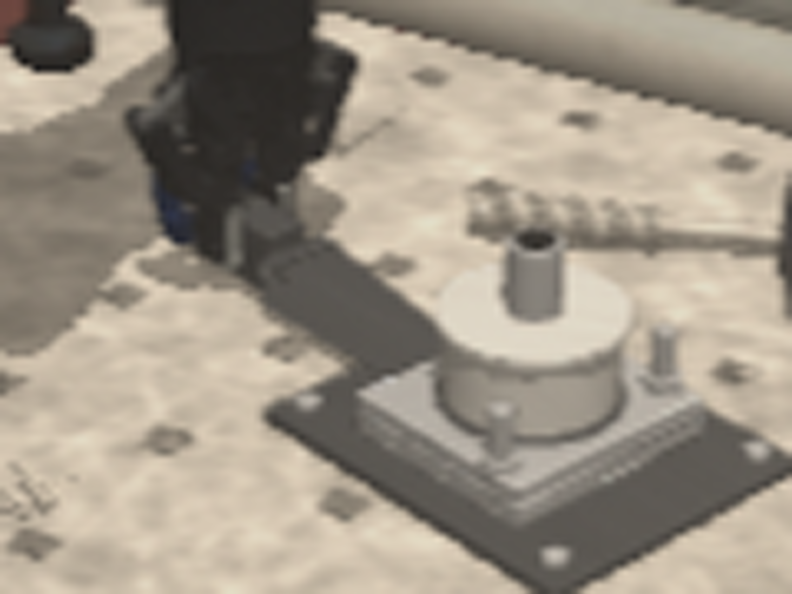

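Emit:
arm_command:
  dp:
    - [0.004, 0, -0.0005]
    - [0.008, 0, -0.0005]
    - [0.012, 0, -0.0005]
    - [0.016, 0, -0.0005]
    - [0.02, 0, -0.0005]
    - [0.02, 0, -0.0005]
  turn:
    - [0, 0, 0]
    - [0, 0, 0]
    - [0, 0, 0]
    - [0, 0, 0]
    - [0, 0, 0]
    - [0, 0, 0]
  jaw: [0.015, 0.015, 0.015, 0.015, 0.015, 0.015]

```text
clock: 17.82
tcp_pos: [0.6553, 0.1567, 0.1882]
eef_rot: [1.86, -2.531, 0.001]
wrist_force: [1.1, -0.6, 1.6]
width: 0.0244
```

```bash
python3 look.py 17
```

```text
17.825 [0.6553 0.1567 0.1882] [-2.e-04 -8.e-04 -1.e+00] F [ 1.09 -0.63  1.63] M [-0.41  0.    0.02] 0.024386951781344816
stand x 0.0008 toe past mouth mm 34.3
```

View pics/s17.png

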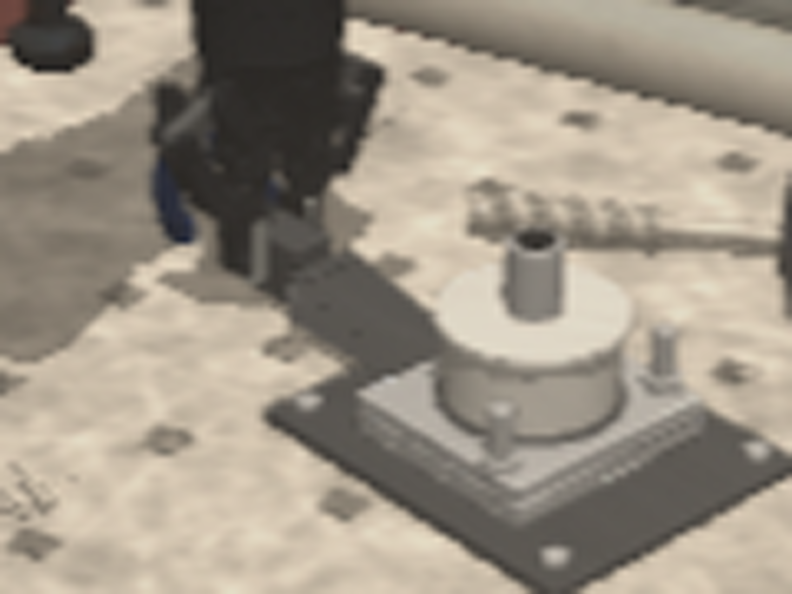

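Emit:
arm_command:
  dp:
    - [0.002, 0, 0]
    - [0.004, 0, 0]
    - [0.006, 0, 0]
    - [0.006, 0, 0]
  turn:
    - [0, 0, 0]
    - [0, 0, 0]
    - [0, 0, 0]
    - [0, 0, 0]
  jaw: [0.015, 0.015, 0.015, 0.015]

```text
clock: 18.38
tcp_pos: [0.654, 0.1526, 0.1886]
eef_rot: [-1.861, 2.528, 0.002]
wrist_force: [2.0, 7.0, 1.1]
width: 0.0245
```

```bash
python3 look.py 18
```

```text
18.375 [0.654  0.1526 0.1886] [ 0.0015  0.0027 -1.    ] F [2.04 7.   1.1 ] M [ 1.34 -0.44  0.01] 0.024541729595952907
stand x 0.0008 toe past mouth mm 38.7
```

Emit:
arm_command:
  dp:
    - [0.002, 0, 0]
    - [0.004, 0, 0]
    - [0.006, 0, 0]
    - [0.006, 0, 0]
  turn:
    - [0, 0, 0]
    - [0, 0, 0]
    - [0, 0, 0]
    - [0, 0, 0]
  jaw: [0.015, 0.015, 0.015, 0.015]

```text
clock: 18.92
tcp_pos: [0.6523, 0.147, 0.1885]
eef_rot: [-1.861, 2.527, 0.002]
wrist_force: [3.4, 7.8, 1.2]
width: 0.0246
```

```bash
python3 look.py 19
```

```text
18.925 [0.6523 0.147  0.1885] [ 0.0016  0.0029 -1.    ] F [3.4  7.82 1.17] M [ 1.36 -0.52  0.02] 0.02464816732616249
stand x 0.0008 toe past mouth mm 44.5
```

Emit:
arm_command:
  dp:
    - [0.002, 0, 0]
    - [0.004, 0, 0]
    - [0.006, 0, 0]
    - [0.008, 0, 0]
    - [0.01, 0, 0]
    - [0.01, 0, 0]
    - [0.01, 0, 0]
  turn:
    - [0, 0, 0]
    - [0, 0, 0]
    - [0, 0, 0]
    - [0, 0, 0]
    - [0, 0, 0]
    - [0, 0, 0]
    - [0, 0, 0]
  jaw: [0.015, 0.015, 0.015, 0.015, 0.015, 0.015, 0.015]

```text
clock: 19.85
tcp_pos: [0.6493, 0.1374, 0.1886]
eef_rot: [-1.861, 2.527, 0.002]
wrist_force: [2.8, 8.7, 1.2]
width: 0.0247
```

```bash
python3 look.py 20; python3 - <<'E'
from h import *
import pickle
st=r.state();cv2.imwrite('pics/w20.png',r.camera('wrist'));pickle.dump(st,open('w20.pkl','wb'))
E
```

```text
19.85 [0.6493 0.1374 0.1886] [ 0.0016  0.0028 -1.    ] F [2.82 8.7  1.23] M [ 1.35 -0.44 -0.01] 0.02470405809008167
stand x 0.0008 toe past mouth mm 54.5
```

View pics/s20.png

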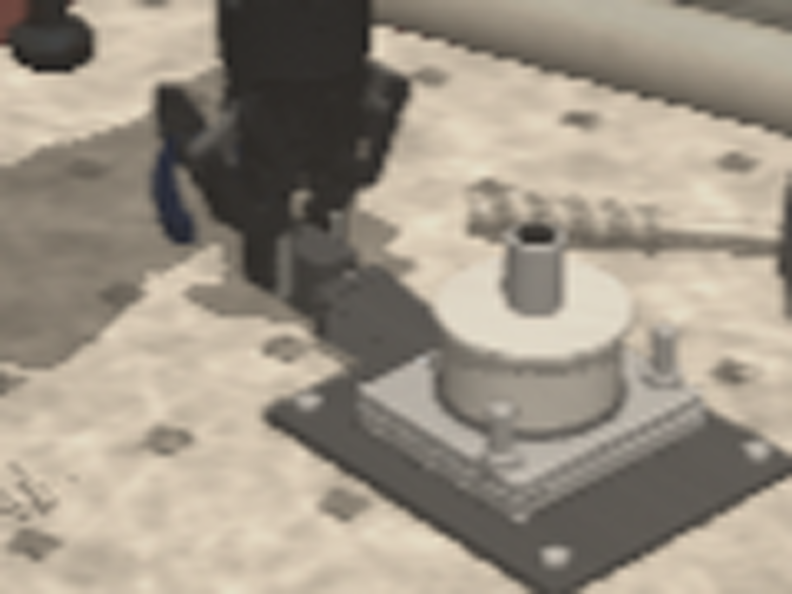

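View pics/w20.png

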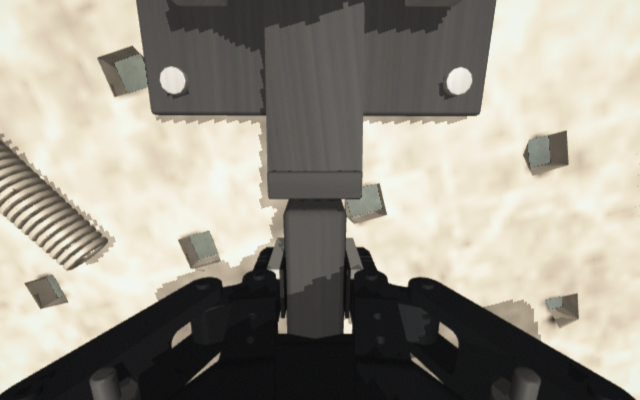

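```bash
python3 - <<'E'
from meas import *
a=cv2.imread('pics/s17.png',0).astype(np.float32);b=cv2.imread('pics/s20.png',0).astype(np.float32)
def shift(x0,y0,x1,y1):
    A,B=a[y0:y1,x0:x1],b[y0:y1,x0:x1]
    w=np.eye(2,3,dtype=np.float32);cc,w=cv2.findTransformECC(A,B,w,cv2.MOTION_TRANSLATION,(3,200,1e-6));return w[:,2].round(2)/6.6,cc
print('nozzle/cover',shift(440,215,640,365),'bed',shift(520,500,790,590))
p=np.array([.598,-.024,.09]);print('px per mm',(proj('scene',p+[0,0,.001])-proj('scene',p)))
st=pickle.load(open('w20.pkl','rb'));s=np.array([.598,-.024]);ax=np.array([.9545,-.2982]);ay=np.array([.2982,.9545])
for xx in (-80,80): print('bed corner pred',proj('wrist',np.r_[s+ax*xx/1000+ay*.1,.008],st))
E
```

```text
nozzle/cover (array([ 0.02424242, -0.5651515 ], dtype=float32), 0.9755628902914604) bed (array([-0.02272727, -0.01363636], dtype=float32), 0.995889608370122)
px per mm [ 0.00739492 -0.28793717]
bed corner pred [482.02563348 115.15525585]
bed corner pred [148.65429076 114.42408776]
```

```bash
python3 - <<'E'
from meas import *
a=cv2.imread('pics/s17.png',0).astype(np.float32);b=cv2.imread('pics/s20.png',0).astype(np.float32)
# vertical edge profile shift at disc front lower edge / tube base / nozzle top
for name,(x0,x1,y0,y1) in {'disc front':(500,570,325,385),'nozzle top':(520,555,215,262),'tube base+':(530,590,400,450),'flange front':(430,480,430,500)}.items():
    pa=a[y0:y1,x0:x1];best=[]
    for d in np.arange(-14,6,.5):
        M=np.float32([[1,0,0],[0,1,-d]]);bb=cv2.warpAffine(b,M,b.shape[::-1],flags=cv2.INTER_LINEAR)[y0:y1,x0:x1]
        best.append((np.mean((pa-bb)**2),d))
    m=min(best);print(name,m,'lift mm',-m[1]/6.6/.288)
E
```

```text
disc front (np.float32(51.87536), np.float64(-5.5)) lift mm 2.893518518518519
nozzle top (np.float32(136.22552), np.float64(-5.5)) lift mm 2.893518518518519
tube base+ (np.float32(23.087334), np.float64(-5.5)) lift mm 2.893518518518519
flange front (np.float32(31.915928), np.float64(-5.5)) lift mm 2.893518518518519
```

The lift measures about 2.9 mm and is the same for flange, tube, disc and nozzle. I'll go 3 mm further, to about 3.5 mm.

Emit:
arm_command:
  dp:
    - [0.001, 0, 0]
    - [0.002, 0, 0]
    - [0.003, 0, 0]
    - [0.003, 0, 0]
    - [0.003, 0, 0]
    - [0.003, 0, 0]
    - [0.003, 0, 0]
  turn:
    - [0, 0, 0]
    - [0, 0, 0]
    - [0, 0, 0]
    - [0, 0, 0]
    - [0, 0, 0]
    - [0, 0, 0]
    - [0, 0, 0]
  jaw: [0.015, 0.015, 0.015, 0.015, 0.015, 0.015, 0.015]

```text
clock: 20.82
tcp_pos: [0.6484, 0.1347, 0.1886]
eef_rot: [-1.861, 2.527, 0.002]
wrist_force: [2.4, 8.8, 0.8]
width: 0.0248
```

```bash
python3 look.py 21; python3 - <<'E'
from meas import *
print(np.abs(r.state()['qvel']).max())
cv2.imwrite('pics/w21.png',r.camera('wrist'));t=r.camera('top');cv2.imwrite('pics/t21.png',t)
a=cv2.imread('pics/s17.png',0).astype(np.float32);b=cv2.imread('pics/s21.png',0).astype(np.float32)
for name,(x0,x1,y0,y1) in {'disc front':(500,570,325,385),'nozzle top':(520,555,215,262),'tube base+':(530,590,400,450),'flange front':(430,480,430,500)}.items():
    pa=a[y0:y1,x0:x1];best=[]
    for d in np.arange(-14,6,.25):
        M=np.float32([[1,0,0],[0,1,-d]]);bb=cv2.warpAffine(b,M,b.shape[::-1],flags=cv2.INTER_LINEAR)[y0:y1,x0:x1]
        best.append((np.mean((pa-bb)**2),d))
    m=min(best);print(name,'lift mm',-m[1]/6.6/.288)
cv2.imwrite('pics/t21c.png',cv2.resize(t[90:300,160:440],None,fx=2.8,fy=2.8))
E
```

```text
20.825 [0.6484 0.1347 0.1886] [ 0.0017  0.003  -1.    ] F [2.41 8.84 0.8 ] M [ 1.54 -0.51  0.03] 0.02479270702962114
stand x 0.0008 toe past mouth mm 57.4
0.0020339084003028617
disc front lift mm 3.288089225589226
nozzle top lift mm 3.025042087542088
tube base+ lift mm 3.156565656565657
flange front lift mm 3.419612794612795
```

View pics/s21.png

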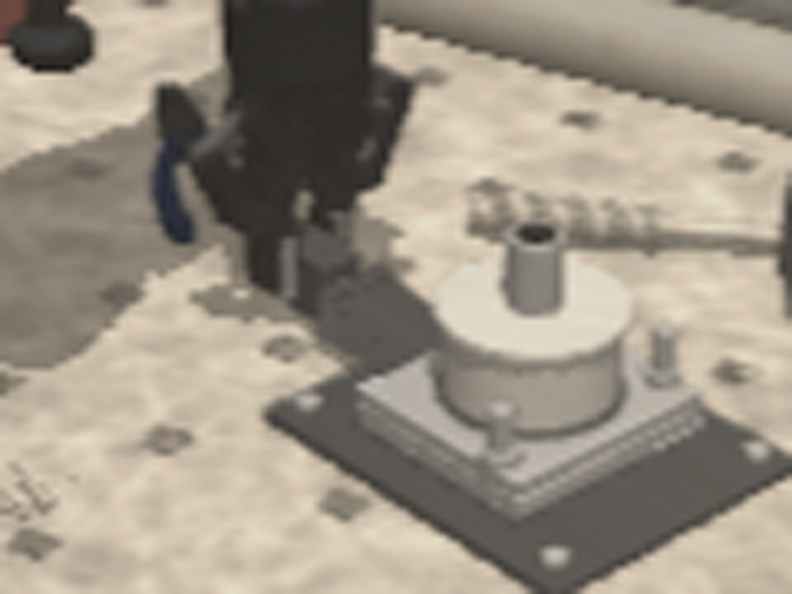

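View pics/t21c.png

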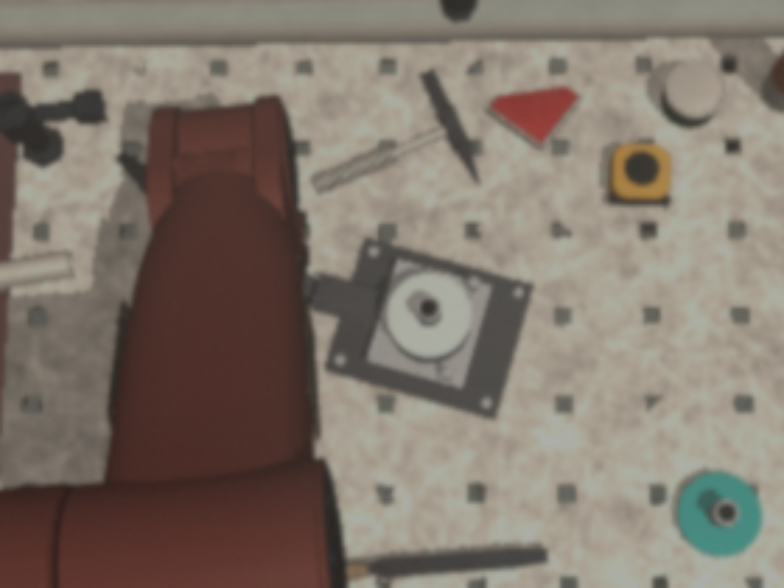

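```bash
python3 - <<'E'
from workcell import r
print(r.job_done()); s=r.state(); print(s['clock'],s['tcp_pos'],s['wrist_force'],s['width'])
E
```

```text
the job is handed in; nothing more can be done
None
the job is handed in; nothing more can be done
```

I set the white cover on the pot's rim and let it go. I then slid the wedge flat along the bed under the flange until the pot lifted, and handed the job in at about 21 s still gripping it. The hand-in gives no verdict.

**Last checks:**
- **Wedge:** its toe was about 57 mm past the mouth, which predicts a lift of about 3.5 mm. The bed corners in the wrist image matched this position to about 1 px on one side and 3 to 4 px on the other.
- **Lift:** the scene camera showed 3.0 to 3.4 mm for flange, tube, disc and nozzle together. That is slightly under the prediction but within the 3 to 4 mm wanted.
- **Cover:** it went into the tube with no contact force until the seat, and the images still show it seated and level. I did not measure its centring separately; the 4 mm play keeps it under the 6 mm limit.
- **Grip:** the fingers were on the wedge at 24.8 mm opening with a 90 N grip setting. The tool tilt was about 0.003 rad, the arm was at rest, and the wrist force was about 9 N.
- **Bystanders:** the tape measure and chipping hammer look unmoved. The pliers lay close to the gripper's path, but I saw no contact; I judged this from the images and did not measure it.

**Disagreements:** the wrist camera read heights about 4 mm low, and the overhead camera put the rim about 5 mm off in x. I used relative measurements and contact forces to place both parts.

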